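# Load the motion-sensor test bed and lock its fence

### The arm

A 6-joint arm with a two-finger parallel gripper is mounted at the origin on the work surface. World frame = base frame: x ahead of the robot, y to its left, z up, the work surface at z = 0. Lengths are in m, angles in degrees, forces in N, time in s.
With the tool pointing down it reaches from about 0.25 to 0.725 m from the base axis. Payload 9.7 kg.
Tool frame: the origin (TCP) lies at the very end of the fingers, on their centre line; the grasp point (between the pads) lies 19 mm behind it; z points along the fingers, y is the line along which they close (so a half turn about z gives the same grasp; the last joint's range is limited). The gripper opens to 85 mm and grips with 20 to 120 N. Pads are 22 mm wide; open, the fingers measure 114 mm over their backs; the gripper's body (76 mm by 85 mm) begins 54 mm behind the grasp point. The pads swing forward as they close: fully open they stand 13 mm farther back than shut.
Start: joints at [72.594, 4.979, 10.078, 95.1, 0, 90], TCP at [0.165, 0.525, 0.231] pointing down, gripper open.
Joint ranges: [-179.16, 179.16], [-48.56, 103.87], [-65.8, 70.77], [-126.05, 130.52], [-82.76, 87.17], [-180, 180]. Speed limits (degrees/s): [127.2, 127.2, 147.25, 180, 180, 180].

### API

Orientations are given as [roll, pitch, yaw] about the fixed x, y, z axes, in that order (R = Rz(yaw) Ry(pitch) Rx(roll)).
In Python, from workcell import telemetry, optics, workorder gives the robot as it stands.
- The arm moves only by the shell command python3 -m handwheel 'ROWS' [FORCE]. ROWS is JSON, a list of rows, each an object of numbers: "tx", "ty", "tz": the shift along the tool's x, y, z in m; "ax", "ay", "az": the turn, a rotation vector about the tool's x, y, z in degrees; "jaw": the gripper command: -1 is shut, 1 is fully open, values between are in proportion. A call has exactly 10 rows; each row shifts and turns the commanded pose from where the row before left it, along the tool's axes as they then stand; what a row does not reach is not made up. A row lasts 1/8 s, in which the tool goes at most 62.5 mm and 10.7 degrees, less where a joint would pass 70% of its speed; a pose out of reach is approached as far as the arm can. A call is refused whole if a number of a shift passes 0.0625 or a number of a turn 10.7, either way. A call with a gripper value outside its range is refused whole. The fingers move at their own pace and stop on an object; FORCE is the grip in N (left out, the last holds). Time passes only in rows, so rows that do not move let the fingers close, or fill a call up. It gives the time, the measured TCP pose, the force, the opening and the grip force at its end, in the units of the state.
- telemetry.get_obs(): the state, without advancing time (a new reading comes with each control period).
- optics.camera(name): name is "scene" or "top" or "wrist"; returns a dict with "color" (400x640x3 uint8, red, green, blue), "K" (3x3 intrinsics, pixels), "k1" (the pictures are not rectified: a ray, as slopes to the right and down, at radius r is drawn at 1 + k1 r^2 times it, then the intrinsics apply), "extrinsics" (4x4, takes a point from camera to world coordinates); the wrist camera has in their place "mount" (4x4, takes a point from camera to tool coordinates, whose origin is the TCP and whose axes are the flange's). Camera axes: x right, y down, z forward; pixel columns grow to the right and rows downward; lengths in m; the calibration is good to about 2 mm. A picture is of the moment at which its call begins: read the wrist's pose just before it. There is no depth.
- workorder.job_done(): hands the job in; it is judged then, once.
The state is a dict: "time": time; "q": joint angles; "qd": joint speeds; "joint_efforts": joint torques, N m; "ee_pos": TCP position; "tcp_rot": TCP orientation; "wrist_force": force on the tool from outside, world axes, zero at the start; "torque": the same for the moment, N m; "opening": finger opening in m; "grasp_force": force on a finger pad.
Only numpy, scipy, OpenCV 4.12 (cv2) and the standard library are available. Lean on these libraries where they do the work, as an engineer would, in place of code of your own. Each camera call takes 0.05 s, during which the arm holds its last target. There are 200 camera calls.

### The job

Load the sensor test bed: press the red stop button on the console first so that the toothed shaft stands still, then flip the cam lever upright to free the fence and draw the fence fully back. Lay every motion sensor from the bench flat in a groove of the bed, one to a groove, nose towards the toothed shaft, the long ones in the two-groove row and the short ones in the three-groove row. Then push the fence fully home against them and flip the cam lever right down to lock it, leaving the other things on the bench where they are.

Things in the scene. Friction and masses are not known exactly. Their poses are not given: they have to be found in the camera images.
- stop_button (a joint): red mushroom push button on the flat front part of the grey console (console box 170 x 150 mm, its flat part 50 mm high, a raised display housing behind it on the side away from the robot); reads 0 released, 0.006 m fully pressed down, springs back by itself; fully down takes about 5 N
- stop_top (a point): centre of the button's domed top, 91 mm above the bench when released; the mushroom head is 40 mm across; pressed straight down
- bed: aluminium bed of the sensor test rig, plate 216 mm (x) by 290 mm (y), 14 mm thick; origin under its centre on the bench top, z up, x pointing away from the robot to the toothed shaft; fixed. Five grooves run along x, 29 mm wide, floor 14 mm above the bench, between grey ribs 6 mm high. Two form the row for long sensors, three the row for short ones
- long_row (a point): on the groove floor at the foot of the stop bar, midway between the two grooves for long sensors (bed 0.060, -0.072, 0.014); their centre lines lie at bed y = -0.096 and -0.048; axes as the bed's
- short_row (a point): on the groove floor at the foot of the stop bar, on the centre line of the middle one of the three grooves for short sensors (bed 0.060, 0.048, 0.014); their centre lines lie at bed y = 0, 0.048 and 0.096; axes as the bed's
- shaft (a point): middle of the brass toothed shaft, 22 mm diameter, along the bed's y at bed x = 0.0805, 26 mm above the bench, in bearing blocks at y = -0.129 and 0.129 (48 mm high); motor at +y, to y = 0.20. Before it the steel stop bar, face at x = 0.060, top 20 mm above the bench: a seated sensor's body rests on the groove floor, its front shoulder at the bar, its nose reaching over the bar
- fence (a joint): stepped steel fence on the robot's side of the grooves, sliding along the bed's x; 0 = fully home (nearest the shaft), 0.045 m = fully drawn back towards the robot; starts locked at 0 to 0.015. Free, it slides at about 3 N and stays where left; locked, it holds some 15 N. It spans the grooves 21 to 36 mm above the bench, over the ribs, and pushes the sensors along them
- fence_face (a point): middle of the fence's pushing face for the long row: at bed x = -0.0235 when the fence is home; for the short row (y above -0.024) the face is 27 mm farther forward. Home, it leaves a sensor of the row's length, nose forward, 1.5 mm of play; a long one in the short row, or one lying backwards, keeps the fence from closing
- fence_grip (a point): point in the fence's black grip, an upright plate 12 mm thick along the bed's x, 46 mm wide along y, from 36 to 73 mm above the bench (the fence below it is 30 mm deep, top at 36 mm); the point is 60 mm above the bench, at bed y = 0.030, x = -0.0385 when home; axes as the bed's
- cam_lever (a joint): steel cam lever on the -y end of the fence, travelling with it, turning about an axis along the bed's x. 0 = down, locked: it lies towards the bed's +y over the fence, rising 0.2 rad above level; 1.45 = upright, free. The cam bites on the guide rail below about 0.55. Starts at 0 to 0.1. It takes up to 11 N at the ball where the cam bites, about 1 N elsewhere, and stays where left
- cam_ball (a point): centre of the black ball, 20 mm diameter, on the end of the cam lever (bar 9 mm thick), 75 mm from the pivot; 65 mm above the bench when down, 125 mm when upright
- cam_pivot (a point): pivot point of the cam lever, 50.5 mm above the bench, between two steel cheeks (29 mm over all along the bed's x, tops 57 mm above the bench); at bed y = -0.129, x = -0.0385 when the fence is home
- short_1_mid (a point): short motion sensor, loose (None if it is not there): black square barrel 22 x 22 mm, 55 mm long, its last 15 mm a grey round collar; steel nose on the front end, 8 mm diameter, 8 mm long; 90 g. Point: centre of the 55 mm body, 11 mm above the bench as it lies; x axis along the barrel to the nose. Starts lying on the bench right of the bed, nose away from the robot within 0.5 rad
- short_2_mid (a point): short motion sensor, loose (None if it is not there): black square barrel 22 x 22 mm, 55 mm long, its last 15 mm a grey round collar; steel nose on the front end, 8 mm diameter, 8 mm long; 90 g. Point: centre of the 55 mm body, 11 mm above the bench as it lies; x axis along the barrel to the nose. Starts lying on the bench right of the bed, nose away from the robot within 0.5 rad
- short_3_mid (a point): short motion sensor, loose (None if it is not there): black square barrel 22 x 22 mm, 55 mm long, its last 15 mm a grey round collar; steel nose on the front end, 8 mm diameter, 8 mm long; 90 g. Point: centre of the 55 mm body, 11 mm above the bench as it lies; x axis along the barrel to the nose. Starts lying on the bench right of the bed, nose away from the robot within 0.5 rad
- long_1_mid (a point): long motion sensor, loose (None if it is not there): black square barrel 22 x 22 mm, 82 mm long, its last 15 mm a grey round collar; steel nose on the front end, 8 mm diameter, 8 mm long; 120 g. Point: centre of the 82 mm body, 11 mm above the bench as it lies; x axis along the barrel to the nose. Starts lying on the bench right of the bed, nose away from the robot within 0.5 rad
- long_2_mid (a point): long motion sensor, loose (None if it is not there): black square barrel 22 x 22 mm, 82 mm long, its last 15 mm a grey round collar; steel nose on the front end, 8 mm diameter, 8 mm long; 120 g. Point: centre of the 82 mm body, 11 mm above the bench as it lies; x axis along the barrel to the nose. Starts lying on the bench right of the bed, nose away from the robot within 0.5 rad
- weight: dented aluminium calibration weight with a knob, 42 mm diameter, 58 mm high; not part of the job, stays where it is; origin at its underside
- bushing: blue nylon bushing, 36 mm diameter, 22 mm high, standing among the sensors; not part of the job, stays where it is; origin at its underside
- pinion: short brass pinion shaft standing on its gear, 24 mm diameter, 60 mm high; not part of the job, stays where it is; origin at its underside
- screwdriver: screwdriver lying on the bench, 190 mm long; not part of the job, stays where it is
- cleaner: bottle of contact cleaner, 48 mm diameter, 120 mm high; not part of the job, stays where it is; origin at its underside
- paper_roll: roll of printer paper, 52 mm diameter, 57 mm high, standing; not part of the job, stays where it is; origin at its underside
Things that resemble listed ones, but are neither listed nor needed, are in the scene too. What is shaped like the part that bears long_1_mid but green or orange is not meant.

How it is judged:
By the outcome, as a careful person would: the job done as asked, in the order asked, and still so for the second after the job is handed in, with the robot touching nothing.
Of short_1, short_2, short_3, long_1, long_2 only 3 to 5 are there at a start; the rules pass over those that are not, and their reading is None.
At some moment in a run one of short_1, short_2, short_3, long_1, long_2 may be knocked a few centimetres aside while the robot is not near it.
Once in a run the grip may slacken for a moment while it holds something.
It also fails if it takes over 210 s, if anything falls off the work surface, if the arm or the gripper's body presses on something with over 40 N, if the wrist force passes 120 N, or if a joint passes its speed limit or range.

## Working session

There is one attempt and no reset: what is moved stays moved. The work goes in short steps, Python scripts to look and compute and a shell command to move; the robot and the scene stay as the last step left them, time stands still between calls to the robot, and variables do not carry over. Pictures are saved under pics/ and viewed, at most 14 in all, crops included, and the job is handed in when it is done.

```bash
ls; mkdir -p pics
cat > h.py <<'E'
import numpy as np, cv2
from workcell import telemetry, optics
from scipy.spatial.transform import Rotation as R
def tool():
    o=telemetry.get_obs(); T=np.eye(4); T[:3,:3]=R.from_euler('xyz',o['tcp_rot'],degrees=True).as_matrix(); T[:3,3]=o['ee_pos']; return T
def shot(name,f):
    T=tool(); c=optics.camera(name); E=np.array(c['extrinsics']) if 'extrinsics' in c else T@np.array(c['mount'])
    np.savez('pics/'+f+'.npz',color=c['color'],K=c['K'],k1=c['k1'],E=E)
    cv2.imwrite('pics/'+f+'.png',c['color'][:,:,::-1]); return load(f)
def load(f):
    return dict(np.load('pics/'+f+'.npz'))
def ray(c,px):
    K=c['K'];k=float(c['k1']); p=cv2.undistortPoints(np.array([[px]],float),K,np.array([k,0,0,0,0.]))[0,0]
    d=c['E'][:3,:3]@np.array([p[0],p[1],1]); return c['E'][:3,3],d
def onz(c,px,z):
    o,d=ray(c,px); return o+d*(z-o[2])/d[2]
def proj(c,P):
    Ei=np.linalg.inv(c['E']); 
    return cv2.projectPoints(np.atleast_2d(P).astype(float),cv2.Rodrigues(Ei[:3,:3])[0],Ei[:3,3],c['K'],np.array([float(c['k1']),0,0,0,0.]))[0][:,0]
def tri(c1,p1,c2,p2):
    o1,d1=ray(c1,p1);o2,d2=ray(c2,p2);A=np.array([d1,-d2]).T
    s=np.linalg.lstsq(A,o2-o1,rcond=None)[0];a=o1+d1*s[0];b=o2+d2*s[1];return (a+b)/2,np.linalg.norm(a-b)
E
python3 - <<'E'
from h import *
np.set_printoptions(precision=3,suppress=True)
print(telemetry.get_obs())
for n in('scene','top','wrist'):
    c=shot(n,n+'0'); print(n,c['E'],c['K'],c['k1'])
E
```

```text
pics
{'time': 0.0, 'q': array([72.593,  5.011, 10.034, 95.099,  0.   , 89.999]), 'qd': array([-0.095, -0.104, -0.037,  0.072, -0.079,  0.063]), 'joint_efforts': array([  0.   , -52.039,  46.48 ,   0.016,   0.   ,   0.   ]), 'ee_pos': array([0.164, 0.525, 0.231]), 'tcp_rot': array([-179.924,   -0.   ,  162.594]), 'wrist_force': array([ 0.477,  0.061, -0.9  ]), 'torque': array([0.054, 0.005, 0.032]), 'grasp_force': 0.0, 'opening': 0.08531165500450907}
scene [[ 0.691  0.618 -0.375  1.096]
 [ 0.723 -0.591  0.358 -0.567]
 [-0.    -0.518 -0.855  1.335]
 [ 0.     0.     0.     1.   ]] [[489.358   0.    324.967]
 [  0.    489.358 192.517]
 [  0.      0.      1.   ]] 0.05185256665783918
top [[ 0.003 -0.987  0.162  0.288]
 [-1.    -0.002  0.008 -0.081]
 [-0.008 -0.162 -0.987  1.661]
 [ 0.     0.     0.     1.   ]] [[516.461   0.    319.089]
 [  0.    516.461 196.95 ]
 [  0.      0.      1.   ]] -0.04268193258407148
wrist [[ 0.299  0.905  0.302  0.088]
 [ 0.954 -0.284 -0.094  0.551]
 [ 0.001  0.316 -0.949  0.374]
 [ 0.     0.     0.     1.   ]] [[344.392   0.    321.876]
 [  0.    344.392 193.641]
 [  0.      0.      1.   ]] 0.016803521724180384
```

View pics/top0.png

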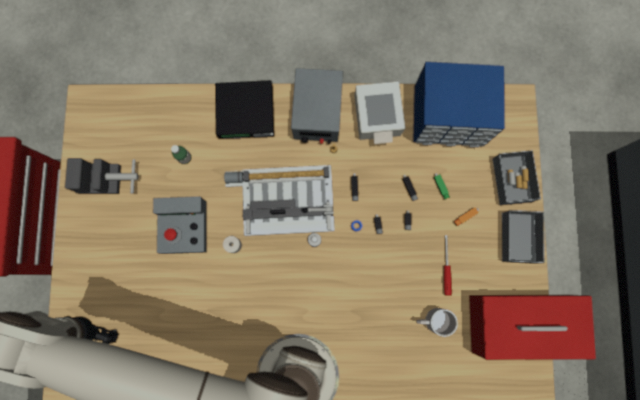

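View pics/scene0.png

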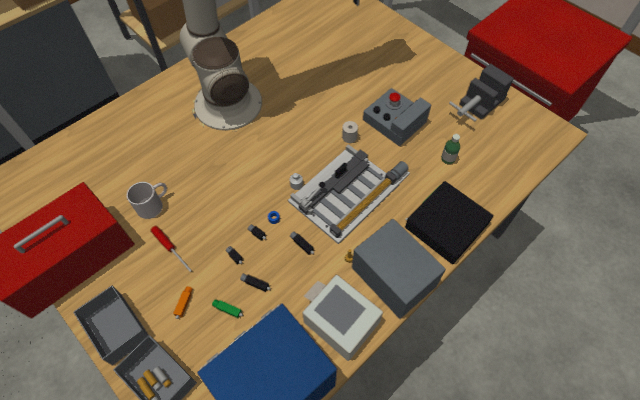

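The top view shows the red button at (171,235) and the bed centred near (288,200). Two long sensors lie at (354,188) and (410,188), two short ones at (378,225) and (407,221). The green and orange parts are decoys.

Run:
```python
from h import *
np.set_printoptions(precision=4,suppress=True)
t=load('top0');s=load('scene0')
def blob(c,box,f):
    x0,y0,x1,y1=box; h=cv2.cvtColor(c['color'],cv2.COLOR_RGB2HSV)[y0:y1,x0:x1].astype(int)
    m=f(h).astype(np.uint8); n,l,st,ce=cv2.connectedComponentsWithStats(m)
    return [(ce[i]+[x0,y0],st[i,4]) for i in range(1,n) if st[i,4]>15]
red=lambda h:((h[...,0]<8)|(h[...,0]>172))&(h[...,1]>150)&(h[...,2]>80)
a=blob(t,(150,215,205,260),red);b=blob(s,(380,85,410,115),red);print(a,b)
print('button',tri(t,a[0][0],s,b[0][0]), onz(t,a[0][0],.091))
for p in [(354,188),(410,188),(378,225),(407,221)]: print(onz(t,p,.011))
print('bed',onz(t,(288,200),.02))
im=cv2.resize(t['color'][145:260,215:455],None,fx=3.3,fy=3.3,interpolation=cv2.INTER_CUBIC)
cv2.imwrite('pics/topc.png',im[:,:,::-1])
im=cv2.resize(s['color'][130:260,275:435],None,fx=4.5,fy=4.5,interpolation=cv2.INTER_CUBIC)
cv2.imwrite('pics/scc.png',im[:,:,::-1])
```

```text
[(array([170.0408, 233.9592]), np.int32(98))] [(array([394.3766,  96.7532]), np.int32(77))]
button (array([0.4324, 0.3917, 0.0785]), np.float64(0.0004442646990487324)) [0.4311 0.3878 0.091 ]
[ 0.5899 -0.1811  0.011 ]
[ 0.5903 -0.3629  0.011 ]
[ 0.4694 -0.2572  0.011 ]
[ 0.4825 -0.3506  0.011 ]
bed [0.5485 0.0322 0.02  ]
```

View pics/topc.png

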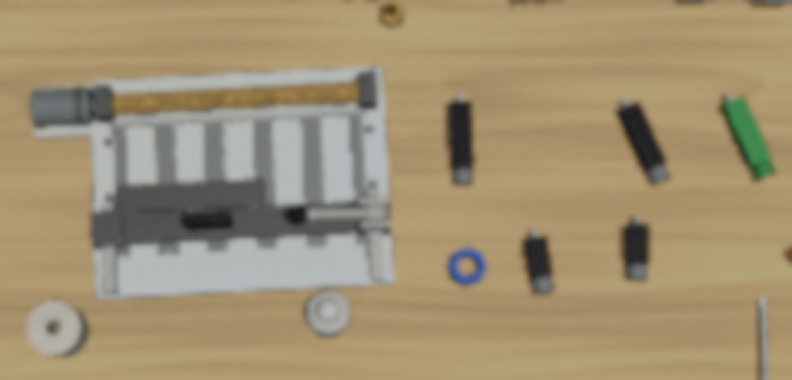

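```bash
python3 -m handwheel '[{"az":10,"jaw":-1},{"az":10,"jaw":-1},{"az":10,"jaw":-1},{"az":10,"jaw":-1},{"az":10,"jaw":-1},{"az":10,"jaw":-1},{"az":10,"jaw":-1},{"ty":0.05,"tx":-0.03,"jaw":-1},{"ty":0.05,"tx":-0.03,"jaw":-1},{"ty":0.05,"tx":-0.03,"jaw":-1}]' 40
python3 -m handwheel '[{"ty":0.05,"tx":-0.02,"jaw":-1},{"ty":0.05,"tx":-0.02,"jaw":-1},{"ty":0.01,"tx":-0.01,"jaw":-1},{"jaw":-1},{"jaw":-1},{"jaw":-1},{"jaw":-1},{"jaw":-1},{"jaw":-1},{"jaw":-1}]'
python3 - <<'E'
from h import *
np.set_printoptions(precision=4,suppress=True)
t=load('top0');s=load('scene0')
c=shot('wrist','w1'); print(tool())
h=cv2.cvtColor(c['color'],cv2.COLOR_RGB2HSV).astype(int)
m=(((h[...,0]<8)|(h[...,0]>172))&(h[...,1]>150)&(h[...,2]>80)).astype(np.uint8)
n,l,st,ce=cv2.connectedComponentsWithStats(m)
for i in range(1,n):
    if st[i,4]>200: print(ce[i],st[i]); print(onz(c,ce[i],.085), tri(c,ce[i],t,(170.04,233.96)), tri(c,ce[i],s,(394.4,96.75)))
E
```

```text
[[-0.9542  0.2991 -0.0002  0.1645]
 [ 0.2991  0.9542 -0.0008  0.5247]
 [-0.     -0.0008 -1.      0.2309]
 [ 0.      0.      0.      1.    ]]$[0]: bad value
$[0]: bad value
```

View pics/w1.png

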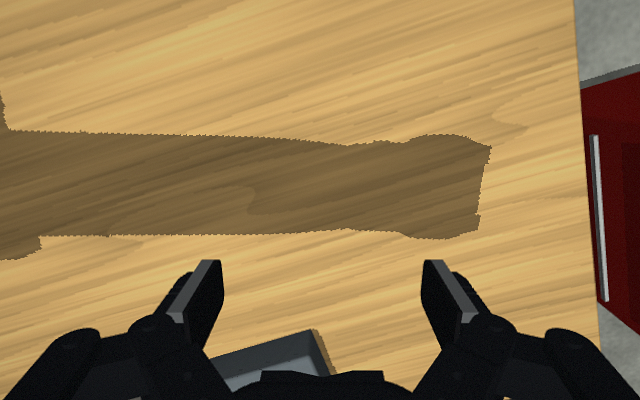

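The picture only shows bare bench under the gripper, because the move was refused. Rows probably need every key.

```bash
python3 -m handwheel '[{"tx":0,"ty":0,"tz":0,"ax":0,"ay":0,"az":10,"jaw":-1},{"tx":0,"ty":0,"tz":0,"ax":0,"ay":0,"az":10,"jaw":-1},{"tx":0,"ty":0,"tz":0,"ax":0,"ay":0,"az":10,"jaw":-1},{"tx":0,"ty":0,"tz":0,"ax":0,"ay":0,"az":10,"jaw":-1},{"tx":0,"ty":0,"tz":0,"ax":0,"ay":0,"az":10,"jaw":-1},{"tx":0,"ty":0,"tz":0,"ax":0,"ay":0,"az":10,"jaw":-1},{"tx":0,"ty":0,"tz":0,"ax":0,"ay":0,"az":10,"jaw":-1},{"tx":-0.03,"ty":0.05,"tz":0,"ax":0,"ay":0,"az":0,"jaw":-1},{"tx":-0.03,"ty":0.05,"tz":0,"ax":0,"ay":0,"az":0,"jaw":-1},{"tx":-0.03,"ty":0.05,"tz":0,"ax":0,"ay":0,"az":0,"jaw":-1}]' 40; python3 -m handwheel '[{"ty":0.05,"tx":-0.02,"jaw":-1},{"jaw":-1},{"jaw":-1},{"jaw":-1},{"jaw":-1},{"jaw":-1},{"jaw":-1},{"jaw":-1},{"jaw":-1},{"jaw":-1}]'
```

```text
time: 1.45
ee_pos: [0.3197, 0.4407, 0.2311]
tcp_rot: [-180.0, 0.0, 92.6]
wrist_force: [0.3, 0.6, 0.4]
opening: 0.0003
grasp_force: 0.0$[0]: bad value
```

```bash
python3 -m handwheel '[{"tx":-0.02,"ty":0.05,"tz":0,"ax":0,"ay":0,"az":0,"jaw":-1},{"tx":-0.02,"ty":0.05,"tz":0,"ax":0,"ay":0,"az":0,"jaw":-1},{"tx":-0.005,"ty":0.01,"tz":0,"ax":0,"ay":0,"az":0,"jaw":-1},{"tx":0,"ty":0,"tz":0,"ax":0,"ay":0,"az":0,"jaw":-1},{"tx":0,"ty":0,"tz":0,"ax":0,"ay":0,"az":0,"jaw":-1},{"tx":0,"ty":0,"tz":0,"ax":0,"ay":0,"az":0,"jaw":-1},{"tx":0,"ty":0,"tz":0,"ax":0,"ay":0,"az":0,"jaw":-1},{"tx":0,"ty":0,"tz":0,"ax":0,"ay":0,"az":0,"jaw":-1},{"tx":0,"ty":0,"tz":0,"ax":0,"ay":0,"az":0,"jaw":-1},{"tx":0,"ty":0,"tz":0,"ax":0,"ay":0,"az":0,"jaw":-1}]'
python3 - <<'E'
from h import *
np.set_printoptions(precision=4,suppress=True)
t=load('top0');s=load('scene0')
c=shot('wrist','w2')
h=cv2.cvtColor(c['color'],cv2.COLOR_RGB2HSV).astype(int)
m=(((h[...,0]<8)|(h[...,0]>172))&(h[...,1]>150)&(h[...,2]>80)).astype(np.uint8)
n,l,st,ce=cv2.connectedComponentsWithStats(m)
for i in range(1,n):
    if st[i,4]>200: print(ce[i],st[i]); print(onz(c,ce[i],.085), tri(c,ce[i],t,(170.04,233.96)), tri(c,ce[i],s,(394.4,96.75)))
E
```

```text
time: 2.7
ee_pos: [0.4304, 0.4017, 0.2313]
tcp_rot: [180.0, -0.0, 92.6]
wrist_force: [0.8, 0.2, 1.0]
opening: -0.0002
grasp_force: 0.0
[323.6737 186.5565] [ 303  166   43   42 1425]
[0.4336 0.3957 0.085 ] (array([0.4332, 0.3926, 0.0747]), np.float64(0.0012764542159170967)) (array([0.433 , 0.393 , 0.0777]), np.float64(0.0018840838007534127))
```

```bash
python3 -m handwheel '[{"tx":-0.009,"ty":0.002,"tz":0,"ax":0,"ay":0,"az":0,"jaw":-1},{"tx":0,"ty":0,"tz":0.04,"ax":0,"ay":0,"az":0,"jaw":-1},{"tx":0,"ty":0,"tz":0.04,"ax":0,"ay":0,"az":0,"jaw":-1},{"tx":0,"ty":0,"tz":0.04,"ax":0,"ay":0,"az":0,"jaw":-1},{"tx":0,"ty":0,"tz":0.015,"ax":0,"ay":0,"az":0,"jaw":-1},{"tx":0,"ty":0,"tz":0.006,"ax":0,"ay":0,"az":0,"jaw":-1},{"tx":0,"ty":0,"tz":0.003,"ax":0,"ay":0,"az":0,"jaw":-1},{"tx":0,"ty":0,"tz":0.002,"ax":0,"ay":0,"az":0,"jaw":-1},{"tx":0,"ty":0,"tz":0.001,"ax":0,"ay":0,"az":0,"jaw":-1},{"tx":0,"ty":0,"tz":0,"ax":0,"ay":0,"az":0,"jaw":-1}]'
```

```text
time: 4.0
ee_pos: [0.4332, 0.3931, 0.085]
tcp_rot: [179.9, -0.0, 92.6]
wrist_force: [-0.6, -1.6, 4.4]
opening: 0.0
grasp_force: 2.3
```

```bash
python3 -m handwheel '[{"tx":0,"ty":0,"tz":0.001,"ax":0,"ay":0,"az":0,"jaw":-1},{"tx":0,"ty":0,"tz":0.001,"ax":0,"ay":0,"az":0,"jaw":-1},{"tx":0,"ty":0,"tz":0,"ax":0,"ay":0,"az":0,"jaw":-1},{"tx":0,"ty":0,"tz":0,"ax":0,"ay":0,"az":0,"jaw":-1},{"tx":0,"ty":0,"tz":0,"ax":0,"ay":0,"az":0,"jaw":-1},{"tx":0,"ty":0,"tz":0,"ax":0,"ay":0,"az":0,"jaw":-1},{"tx":0,"ty":0,"tz":0,"ax":0,"ay":0,"az":0,"jaw":-1},{"tx":0,"ty":0,"tz":0,"ax":0,"ay":0,"az":0,"jaw":-1},{"tx":0,"ty":0,"tz":0,"ax":0,"ay":0,"az":0,"jaw":-1},{"tx":0,"ty":0,"tz":0,"ax":0,"ay":0,"az":0,"jaw":-1}]'
```

```text
time: 5.25
ee_pos: [0.4333, 0.3931, 0.0844]
tcp_rot: [179.9, -0.1, 92.6]
wrist_force: [-3.1, -4.6, 15.5]
opening: 0.0002
grasp_force: 7.9
```

```bash
python3 -m handwheel '[{"tx":0,"ty":0,"tz":-0.05,"ax":0,"ay":0,"az":0,"jaw":-1},{"tx":0,"ty":0,"tz":-0.05,"ax":0,"ay":0,"az":0,"jaw":-1},{"tx":-0.05,"ty":0.005,"tz":-0.03,"ax":0,"ay":0,"az":0,"jaw":1},{"tx":-0.05,"ty":0.01,"tz":-0.03,"ax":0,"ay":0,"az":0,"jaw":1},{"tx":-0.05,"ty":0.01,"tz":-0.03,"ax":0,"ay":0,"az":0,"jaw":1},{"tx":-0.05,"ty":0.01,"tz":-0.03,"ax":0,"ay":0,"az":0,"jaw":1},{"tx":-0.05,"ty":0.01,"tz":0,"ax":0,"ay":0,"az":0,"jaw":1},{"tx":-0.05,"ty":0.01,"tz":0,"ax":0,"ay":0,"az":0,"jaw":1},{"tx":-0.05,"ty":0,"tz":0,"ax":0,"ay":0,"az":0,"jaw":1},{"tx":-0.05,"ty":0,"tz":0,"ax":0,"ay":0,"az":0,"jaw":1}]'
python3 -m handwheel '[{"tx":0,"ty":0,"tz":0,"ax":0,"ay":0,"az":0,"jaw":1},{"tx":0,"ty":0,"tz":0,"ax":0,"ay":0,"az":0,"jaw":1},{"tx":0,"ty":0,"tz":0,"ax":0,"ay":0,"az":0,"jaw":1},{"tx":0,"ty":0,"tz":0,"ax":0,"ay":0,"az":0,"jaw":1},{"tx":0,"ty":0,"tz":0,"ax":0,"ay":0,"az":0,"jaw":1},{"tx":0,"ty":0,"tz":0,"ax":0,"ay":0,"az":0,"jaw":1},{"tx":0,"ty":0,"tz":0,"ax":0,"ay":0,"az":0,"jaw":1},{"tx":0,"ty":0,"tz":0,"ax":0,"ay":0,"az":0,"jaw":1},{"tx":0,"ty":0,"tz":0,"ax":0,"ay":0,"az":0,"jaw":1},{"tx":0,"ty":0,"tz":0,"ax":0,"ay":0,"az":0,"jaw":1}]'
python3 - <<'E'
from h import *
c=shot('wrist','w3')
E
```

```text
time: 6.5
ee_pos: [0.5059, -0.0057, 0.3019]
tcp_rot: [-180.0, -0.0, 92.6]
wrist_force: [1.0, 0.3, -0.6]
opening: 0.0854
grasp_force: 0.0
time: 7.75
ee_pos: [0.5058, -0.0043, 0.3023]
tcp_rot: [-180.0, 0.0, 92.6]
wrist_force: [0.1, -0.5, -0.1]
opening: 0.0854
grasp_force: 0.0
```

View pics/w3.png

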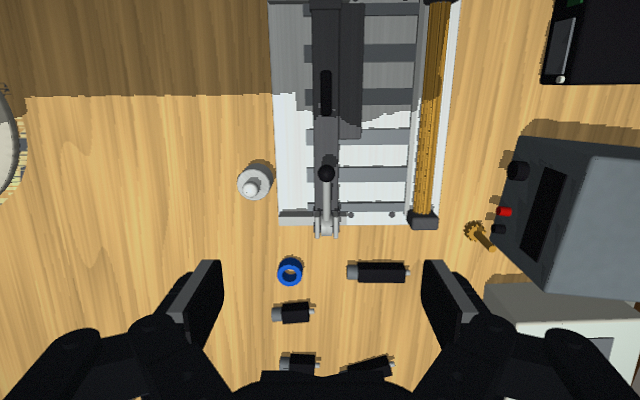

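The wrist view shows the cam ball at (326,173), grip slot at (326,92), bed corner at (278,225), shaft around (437,100), and the sensors and bushing below the bed at rows 270–365.

Run:
```python
from h import *
np.set_printoptions(precision=4,suppress=True)
c=load('w3');s=load('scene0');t=load('top0')
g=cv2.cvtColor(c['color'],cv2.COLOR_RGB2GRAY).astype(float)
# left edge of plate (rows 100..215): strongest positive x-gradient near col 270..285
pts=[]
for r in list(range(110,160))+list(range(200,218)):
    row=g[r,255:295]; d=np.diff(cv2.GaussianBlur(row[None],(5,1),0)[0]); i=d.argmax(); pts.append(onz(c,(255+i+.5,r),.014)[:2])
pts=np.array(pts); k=cv2.fitLine(pts.astype(np.float32),cv2.DIST_HUBER,0,.001,.001).ravel(); print('left edge dir',k[:2],np.degrees(np.arctan2(-k[0],k[1])),k[2:])
th=np.arctan2(-k[0]*np.sign(k[1]),abs(k[1]))
# bottom edge rows near 225, cols 285..305 and 340..400
pb=[]
for x in list(range(284,308)):
    col=g[212:240,x]; d=np.diff(cv2.GaussianBlur(col[:,None],(1,5),0)[:,0]); i=np.abs(d).argmax(); pb.append(onz(c,(x,212+i+.5),.014)[:2])
pb=np.array(pb);print(pb[::6])
# profile across ribs, col 385..395
print('prof',[int(v) for v in g[0:225,390]])
print('row 190 profile', [(x,int(g[190,x])) for x in range(395,470,1)])
# ball
h=g[160:186,312:340]; m=(h<60).astype(np.uint8);n,l,st,ce=cv2.connectedComponentsWithStats(m);print(ce+[312,160],st)
```

```text
left edge dir [ 0.0497 -0.9988] -177.14848 [ 0.4492 -0.0224]
[[ 0.4607 -0.0985]
 [ 0.4687 -0.0981]
 [ 0.4768 -0.0977]
 [ 0.4849 -0.0974]]
prof [124, 125, 115, 71, 70, 72, 71, 73, 71, 72, 73, 74, 73, 72, 64, 55, 115, 126, 125, 124, 124, 123, 122, 124, 124, 123, 124, 123, 125, 122, 124, 124, 123, 121, 125, 124, 123, 125, 123, 124, 124, 123, 126, 110, 79, 72, 73, 72, 72, 72, 73, 73, 72, 74, 73, 74, 72, 73, 72, 72, 70, 80, 112, 127, 126, 128, 125, 126, 126, 126, 127, 128, 127, 128, 128, 127, 127, 128, 128, 128, 128, 127, 126, 127, 127, 128, 129, 129, 80, 72, 71, 71, 73, 75, 74, 73, 71, 73, 74, 71, 71, 71, 73, 71, 69, 133, 130, 128, 128, 128, 128, 129, 128, 125, 119, 230, 225, 222, 222, 222, 224, 222, 222, 222, 223, 222, 225, 232, 111, 100, 134, 134, 134, 133, 132, 134, 133, 133, 134, 134, 133, 133, 134, 131, 152, 224, 225, 223, 224, 224, 225, 224, 224, 224, 225, 224, 225, 224, 224, 224, 225, 225, 225, 226, 226, 235, 112, 84, 131, 135, 133, 134, 132, 133, 132, 133, 132, 133, 132, 133, 131, 125, 225, 227, 225, 225, 225, 225, 226, 225, 225, 225, 224, 225, 224, 225, 225, 226, 226, 227, 234, 
[... 506 characters left out ...]
 150), (427, 127), (428, 113), (429, 124), (430, 137), (431, 127), (432, 176), (433, 228), (434, 222), (435, 221), (436, 222), (437, 224), (438, 224), (439, 224), (440, 198), (441, 159), (442, 190), (443, 187), (444, 185), (445, 184), (446, 184), (447, 184), (448, 178), (449, 177), (450, 181), (451, 184), (452, 182), (453, 180), (454, 178), (455, 179), (456, 177), (457, 174), (458, 173), (459, 180), (460, 180), (461, 175), (462, 178), (463, 182), (464, 186), (465, 190), (466, 189), (467, 190), (468, 190), (469, 188)]
[[324.0437 174.3188]
 [327.0242 170.1873]
 [338.5    167.    ]
 [331.5    184.    ]] [[  0   0  28  26 389]
 [  6   0  20  22 331]
 [ 26   7   2   1   2]
 [ 19  23   2   3   6]]
```

Run:
```python
from h import *
np.set_printoptions(precision=4,suppress=True)
c=load('w3');s=load('scene0');t=load('top0')
th=np.radians(2.75);ex=np.array([np.cos(th),np.sin(th)]);ey=np.array([-ex[1],ex[0]])
p=np.array([.4492,-.0224]);pb=np.array([.4728,-.098])
ox=p@ex+.108; oy=pb@ey+.145
print('o from edges',ox*ex+oy*ey, ox,oy)
for r,y in [(61.3,.0625),(104.5,.0145),(143.8,-.0335),(182.9,-.0815),(167.3,-.0625),(129,-.0145)]:
    q=onz(c,(390,r),.020)[:2]; print(r,'oy',q@ey-y)
q=onz(c,(403.7,190),.014)[:2];print('bar foot ox',q@ex-.06); q=onz(c,(406,190),.020)[:2];print('bar top',q@ex-.06)
ball=(326,173.2)
for z in(.06,.065,.07): print('ball',z,onz(c,ball,z))
for n in ('scene0','w3'): print(n,load(n)['E'][:3,3])
# ball seen in scene: epipolar search for dark pix
b=onz(c,ball,.065); px=proj(s,b)[0]; print('ball in scene',px, proj(t,b))
B=onz(c,ball,.065)[:2]; print('ball bed', (B@ex-ox),(B@ey-oy))
gq=onz(c,(326,92),.073)[:2]; print('grip bed',gq@ex-ox,gq@ey-oy)
```

```text
o from edges [0.5538 0.0511] 0.5556079851301617 0.0244287989595834
61.3 oy 0.011594984080868134
104.5 oy 0.01144080017356861
143.8 oy 0.012196276498979513
182.9 oy 0.00962140679669607
167.3 oy 0.011248034907610047
129 oy 0.01139283831560812
bar foot ox 0.554081749119171
bar top 0.5555550829448781
ball 0.06 [ 0.513  -0.0235  0.06  ]
ball 0.065 [ 0.5129 -0.0222  0.065 ]
ball 0.07 [ 0.5128 -0.0209  0.07  ]
scene0 [ 1.0962 -0.567   1.3355]
w3 [0.5028 0.0783 0.4455]
ball in scene [322.287  184.7326] [[304.2925 209.0501]]
ball bed -0.044359025430520505 -0.07122492310345459
grip bed -0.044600453662275164 0.01778607874726297
```

```bash
python3 -m handwheel '[{"tx":-0.0175,"ty":0.006,"tz":0.04,"ax":0,"ay":0,"az":0,"jaw":0},{"tx":0,"ty":0,"tz":0.04,"ax":0,"ay":0,"az":0,"jaw":0},{"tx":0,"ty":0,"tz":0.04,"ax":0,"ay":0,"az":0,"jaw":0},{"tx":0,"ty":0,"tz":0.03,"ax":0,"ay":0,"az":0,"jaw":0},{"tx":0,"ty":0,"tz":0.03,"ax":0,"ay":0,"az":0,"jaw":0},{"tx":0,"ty":0,"tz":0,"ax":0,"ay":0,"az":0,"jaw":0},{"tx":0,"ty":0,"tz":0,"ax":0,"ay":0,"az":0,"jaw":0},{"tx":0,"ty":0,"tz":0,"ax":0,"ay":0,"az":0,"jaw":0},{"tx":0,"ty":0,"tz":0,"ax":0,"ay":0,"az":0,"jaw":0},{"tx":0,"ty":0,"tz":0,"ax":0,"ay":0,"az":0,"jaw":0}]'
python3 - <<'E'
from h import *
np.set_printoptions(precision=4,suppress=True)
a=load('w3')
c=shot('wrist','w4'); p=proj(c,[.5129,-.0222,.065])[0]; print(p)
g=cv2.cvtColor(c['color'],cv2.COLOR_RGB2GRAY)
x0,y0=(p-45).astype(int); w=cv2.medianBlur(g[y0:y0+90,x0:x0+90],3)
n,l,st,ce=cv2.connectedComponentsWithStats((w<40).astype(np.uint8))
for i in range(1,n):
    if st[i,4]>60: print(ce[i]+[x0,y0],st[i]); q=st[i,:2]+st[i,2:4]/2-.5+[x0,y0]; print(tri(a,(326,173.2),c,q))
E
```

```text
time: 9.05
ee_pos: [0.5128, -0.0215, 0.1228]
tcp_rot: [180.0, 0.0, 92.6]
wrist_force: [-0.5, -0.3, -0.3]
opening: 0.0427
grasp_force: 0.0
[319.9221 219.5122]
[319.2731 220.6013] [ 30  31  31  32 780]
(array([ 0.5125, -0.0209,  0.0698]), np.float64(0.0004938049152079191))
```

View pics/w4.png

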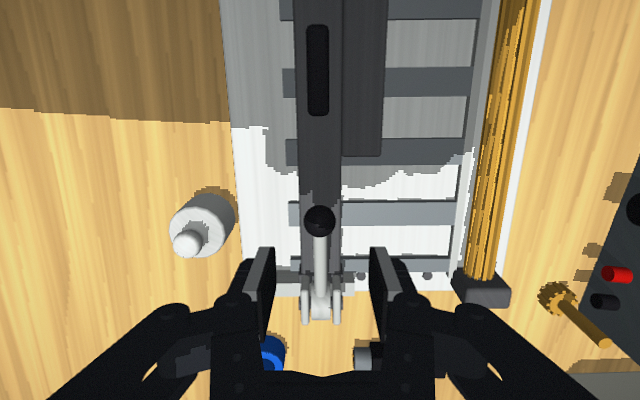

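The ball is at (319,220), between the fingers' lines and about 70 mm high. Descend and grip it.

```bash
python3 -m handwheel '[{"tx":0,"ty":0,"tz":0.03,"ax":0,"ay":0,"az":0,"jaw":0},{"tx":0,"ty":0,"tz":0.03,"ax":0,"ay":0,"az":0,"jaw":0},{"tx":0,"ty":0,"tz":0.015,"ax":0,"ay":0,"az":0,"jaw":0},{"tx":0,"ty":0,"tz":0,"ax":0,"ay":0,"az":0,"jaw":0},{"tx":0,"ty":0,"tz":0,"ax":0,"ay":0,"az":0,"jaw":-1},{"tx":0,"ty":0,"tz":0,"ax":0,"ay":0,"az":0,"jaw":-1},{"tx":0,"ty":0,"tz":0,"ax":0,"ay":0,"az":0,"jaw":-1},{"tx":0,"ty":0,"tz":0,"ax":0,"ay":0,"az":0,"jaw":-1},{"tx":0,"ty":0,"tz":0,"ax":0,"ay":0,"az":0,"jaw":-1},{"tx":0,"ty":0,"tz":0,"ax":0,"ay":0,"az":0,"jaw":-1}]' 60
python3 - <<'E'
import numpy as np
L=.075; a=np.arange(.26,1.651,.139)
y=L*np.cos(a);z=L*np.sin(a);print(np.round(np.diff(y)*1e3,1),np.round(np.diff(z)*1e3,1),a[-1])
E
```

```text
time: 10.35
ee_pos: [0.5133, -0.0212, 0.0478]
tcp_rot: [179.9, -0.0, 92.6]
wrist_force: [4.0, 3.2, 2.5]
opening: 0.0168
grasp_force: 58.6
[ -3.4  -4.7  -5.9  -7.1  -8.1  -8.9  -9.6 -10.  -10.3 -10.4] [ 9.9  9.3  8.6  7.6  6.6  5.4  4.1  2.8  1.3 -0.1] 1.6500000000000001
```

```bash
python3 -m handwheel '[{"tx":-0.0034,"ty":0,"tz":-0.0099,"ax":0,"ay":0,"az":0,"jaw":-1},{"tx":-0.0047,"ty":0,"tz":-0.0093,"ax":0,"ay":0,"az":0,"jaw":-1},{"tx":-0.0059,"ty":0,"tz":-0.0086,"ax":0,"ay":0,"az":0,"jaw":-1},{"tx":-0.0071,"ty":0,"tz":-0.0076,"ax":0,"ay":0,"az":0,"jaw":-1},{"tx":-0.0081,"ty":0,"tz":-0.0066,"ax":0,"ay":0,"az":0,"jaw":-1},{"tx":-0.0089,"ty":0,"tz":-0.0054,"ax":0,"ay":0,"az":0,"jaw":-1},{"tx":-0.0096,"ty":0,"tz":-0.0041,"ax":0,"ay":0,"az":0,"jaw":-1},{"tx":-0.010,"ty":0,"tz":-0.0028,"ax":0,"ay":0,"az":0,"jaw":-1},{"tx":-0.0103,"ty":0,"tz":-0.0013,"ax":0,"ay":0,"az":0,"jaw":-1},{"tx":-0.009,"ty":0,"tz":0,"ax":0,"ay":0,"az":0,"jaw":-1}]'
```

```text
time: 11.6
ee_pos: [0.5162, -0.0991, 0.103]
tcp_rot: [180.0, 0.0, 92.6]
wrist_force: [-0.4, 0.2, -0.3]
opening: 0.0002
grasp_force: 0.0
```

```bash
python3 -m handwheel '[{"tx":0,"ty":0,"tz":-0.03,"ax":0,"ay":0,"az":0,"jaw":-1},{"tx":0.03,"ty":0,"tz":-0.03,"ax":0,"ay":0,"az":0,"jaw":-1},{"tx":0.04,"ty":0,"tz":0,"ax":0,"ay":0,"az":0,"jaw":-1},{"tx":0.04,"ty":0,"tz":0,"ax":0,"ay":0,"az":0,"jaw":-1},{"tx":0,"ty":0,"tz":0,"ax":0,"ay":0,"az":0,"jaw":-1},{"tx":0,"ty":0,"tz":0,"ax":0,"ay":0,"az":0,"jaw":-1},{"tx":0,"ty":0,"tz":0,"ax":0,"ay":0,"az":0,"jaw":-1},{"tx":0,"ty":0,"tz":0,"ax":0,"ay":0,"az":0,"jaw":-1},{"tx":0,"ty":0,"tz":0,"ax":0,"ay":0,"az":0,"jaw":-1},{"tx":0,"ty":0,"tz":0,"ax":0,"ay":0,"az":0,"jaw":-1}]'
python3 - <<'E'
from h import *
c=shot('wrist','w5')
E
```

```text
time: 12.85
ee_pos: [0.5111, 0.0112, 0.1629]
tcp_rot: [180.0, -0.0, 92.6]
wrist_force: [0.1, 0.2, 0.2]
opening: 0.0
grasp_force: 0.0
```

View pics/w5.png

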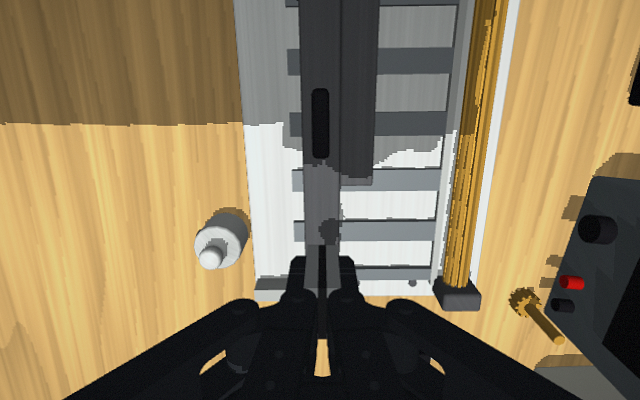

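```bash
python3 -m handwheel '[{"tx":0.05,"ty":0,"tz":0,"ax":0,"ay":0,"az":0,"jaw":-1},{"tx":0.04,"ty":0.04,"tz":-0.05,"ax":0,"ay":0,"az":0,"jaw":-1},{"tx":0,"ty":0.04,"tz":-0.05,"ax":0,"ay":0,"az":0,"jaw":-1},{"tx":0,"ty":0,"tz":0,"ax":0,"ay":0,"az":0,"jaw":-1},{"tx":0,"ty":0,"tz":0,"ax":0,"ay":0,"az":0,"jaw":-1},{"tx":0,"ty":0,"tz":0,"ax":0,"ay":0,"az":0,"jaw":-1},{"tx":0,"ty":0,"tz":0,"ax":0,"ay":0,"az":0,"jaw":-1},{"tx":0,"ty":0,"tz":0,"ax":0,"ay":0,"az":0,"jaw":-1},{"tx":0,"ty":0,"tz":0,"ax":0,"ay":0,"az":0,"jaw":-1},{"tx":0,"ty":0,"tz":0,"ax":0,"ay":0,"az":0,"jaw":-1}]'
python3 - <<'E'
from h import *
np.set_printoptions(precision=4,suppress=True)
c=shot('wrist','w6');s=shot('scene','scene1')
o=np.array([.5541,.0379]);th=np.radians(2.7);B=np.array([[np.cos(th),-np.sin(th)],[np.sin(th),np.cos(th)]])
for a in np.arange(.2,1.7,.1):
    q=np.r_[o+B@[-.0444,-.129+.075*np.cos(a)],.0505+.075*np.sin(a)]; print(round(a,1),proj(c,q)[0],proj(s,q)[0])
p=proj(c,np.r_[o+B@[-.0444,-.1],.09])[0].astype(int)
A=c['color'][max(0,p[1]-100):p[1]+100,p[0]-100:p[0]+100]
b=s['color'][150:210,290:350]
cv2.imwrite('pics/l.png',np.hstack([cv2.resize(A,(400,400)),cv2.resize(b,(400,400),interpolation=cv2.INTER_CUBIC)])[:,:,::-1]); print(p,A.shape)
E
```

```text
time: 14.15
ee_pos: [0.5794, 0.0977, 0.2531]
tcp_rot: [180.0, -0.0, 92.6]
wrist_force: [-0.0, 0.3, -0.3]
opening: -0.0002
grasp_force: 0.0
0.2 [254.1524 270.2025] [322.7766 184.0612]
0.3 [253.0014 275.2904] [322.3462 183.1649]
0.4 [251.893  281.0339] [321.7491 182.4433]
0.5 [250.8446 287.385 ] [320.9889 181.9063]
0.6 [249.8743 294.2793] [320.0711 181.5617]
0.7 [248.9996 301.6364] [319.0028 181.4159]
0.8 [248.2375 309.3601] [317.7929 181.4731]
0.9 [247.6038 317.3401] [316.4524 181.7355]
1.0 [247.1118 325.4546] [314.9938 182.2031]
1.1 [246.7727 333.5736] [313.4313 182.8732]
1.2 [246.5942 341.563 ] [311.7809 183.7411]
1.3 [246.5807 349.2888] [310.0597 184.7991]
1.4 [246.7328 356.622 ] [308.2862 186.0376]
1.5 [247.0471 363.4432] [306.4798 187.444 ]
1.6 [247.517  369.6462] [304.6606 189.0039]
[252 319] (181, 200, 3)
```

View pics/l.png

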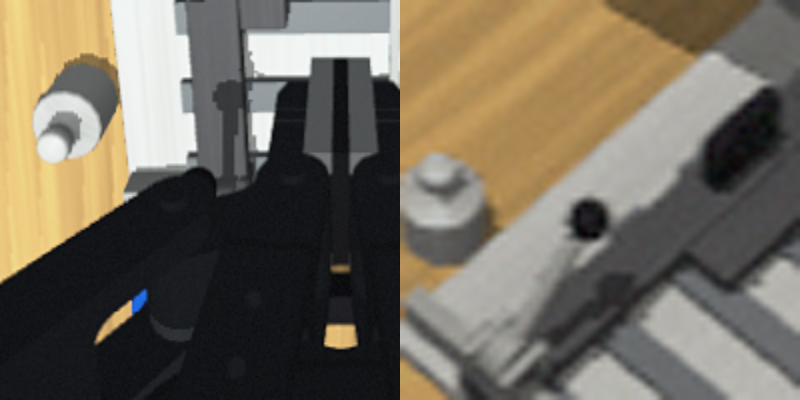

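The lever now stands at about 0.55 (ball at scene pixel (318,183)). I'll push it the rest of the way with shut fingers from the +y side.

```bash
python3 -m handwheel '[{"tx":-0.0312,"ty":-0.024,"tz":0,"ax":0,"ay":0,"az":0,"jaw":-1},{"tx":-0.0312,"ty":-0.024,"tz":0.02,"ax":0,"ay":0,"az":0,"jaw":-1},{"tx":-0.0312,"ty":-0.0242,"tz":0.05,"ax":0,"ay":0,"az":0,"jaw":-1},{"tx":0,"ty":0,"tz":0.05,"ax":0,"ay":0,"az":0,"jaw":-1},{"tx":0,"ty":0,"tz":0.048,"ax":0,"ay":0,"az":0,"jaw":-1},{"tx":0,"ty":0,"tz":0,"ax":0,"ay":0,"az":0,"jaw":-1},{"tx":-0.02,"ty":0,"tz":0,"ax":0,"ay":0,"az":0,"jaw":-1},{"tx":-0.02,"ty":0,"tz":0,"ax":0,"ay":0,"az":0,"jaw":-1},{"tx":-0.015,"ty":0,"tz":0,"ax":0,"ay":0,"az":0,"jaw":-1},{"tx":-0.01,"ty":0,"tz":0,"ax":0,"ay":0,"az":0,"jaw":-1}]'
python3 -m handwheel '[{"tx":-0.005,"ty":0,"tz":0,"ax":0,"ay":0,"az":0,"jaw":-1},{"tx":-0.004,"ty":0,"tz":0,"ax":0,"ay":0,"az":0,"jaw":-1},{"tx":-0.003,"ty":0,"tz":0,"ax":0,"ay":0,"az":0,"jaw":-1},{"tx":-0.002,"ty":0,"tz":0,"ax":0,"ay":0,"az":0,"jaw":-1},{"tx":-0.001,"ty":0,"tz":0,"ax":0,"ay":0,"az":0,"jaw":-1},{"tx":0,"ty":0,"tz":0,"ax":0,"ay":0,"az":0,"jaw":-1},{"tx":0,"ty":0,"tz":0,"ax":0,"ay":0,"az":0,"jaw":-1},{"tx":0,"ty":0,"tz":0,"ax":0,"ay":0,"az":0,"jaw":-1},{"tx":0,"ty":0,"tz":0,"ax":0,"ay":0,"az":0,"jaw":-1},{"tx":0,"ty":0,"tz":0,"ax":0,"ay":0,"az":0,"jaw":-1}]'
```

```text
time: 15.5
ee_pos: [0.5161, -0.0638, 0.0884]
tcp_rot: [179.8, 0.0, 92.6]
wrist_force: [0.2, 2.3, 0.8]
opening: 0.0002
grasp_force: 0.8
time: 16.75
ee_pos: [0.5156, -0.0783, 0.086]
tcp_rot: [-180.0, 0.0, 92.6]
wrist_force: [0.4, -1.1, -0.4]
opening: -0.0001
grasp_force: 0.0
```

```bash
python3 -m handwheel '[{"tx":-0.001,"ty":0,"tz":0,"ax":0,"ay":0,"az":0,"jaw":-1},{"tx":-0.001,"ty":0,"tz":0,"ax":0,"ay":0,"az":0,"jaw":-1},{"tx":-0.001,"ty":0,"tz":0,"ax":0,"ay":0,"az":0,"jaw":-1},{"tx":0,"ty":0,"tz":0,"ax":0,"ay":0,"az":0,"jaw":-1},{"tx":0,"ty":0,"tz":0,"ax":0,"ay":0,"az":0,"jaw":-1},{"tx":0,"ty":0,"tz":0,"ax":0,"ay":0,"az":0,"jaw":-1},{"tx":0,"ty":0,"tz":0,"ax":0,"ay":0,"az":0,"jaw":-1},{"tx":0,"ty":0,"tz":0,"ax":0,"ay":0,"az":0,"jaw":-1},{"tx":0,"ty":0,"tz":0,"ax":0,"ay":0,"az":0,"jaw":-1},{"tx":0,"ty":0,"tz":0,"ax":0,"ay":0,"az":0,"jaw":-1}]'
python3 -m handwheel '[{"tx":-0.001,"ty":0,"tz":0,"ax":0,"ay":0,"az":0,"jaw":-1},{"tx":-0.001,"ty":0,"tz":0,"ax":0,"ay":0,"az":0,"jaw":-1},{"tx":-0.001,"ty":0,"tz":0,"ax":0,"ay":0,"az":0,"jaw":-1},{"tx":0,"ty":0,"tz":0,"ax":0,"ay":0,"az":0,"jaw":-1},{"tx":0,"ty":0,"tz":0,"ax":0,"ay":0,"az":0,"jaw":-1},{"tx":0,"ty":0,"tz":0,"ax":0,"ay":0,"az":0,"jaw":-1},{"tx":0,"ty":0,"tz":0,"ax":0,"ay":0,"az":0,"jaw":-1},{"tx":0,"ty":0,"tz":0,"ax":0,"ay":0,"az":0,"jaw":-1},{"tx":0,"ty":0,"tz":0,"ax":0,"ay":0,"az":0,"jaw":-1},{"tx":0,"ty":0,"tz":0,"ax":0,"ay":0,"az":0,"jaw":-1}]'
```

```text
time: 18.0
ee_pos: [0.5157, -0.0806, 0.0861]
tcp_rot: [180.0, -0.1, 92.6]
wrist_force: [-0.6, 5.4, 1.5]
opening: 0.0
grasp_force: 0.0
time: 19.25
ee_pos: [0.5157, -0.0814, 0.0861]
tcp_rot: [-180.0, -0.3, 92.7]
wrist_force: [-0.7, 18.7, 3.0]
opening: 0.0001
grasp_force: 0.0
```

```bash
python3 -m handwheel '[{"tx":0.02,"ty":0,"tz":0,"ax":0,"ay":0,"az":0,"jaw":-1},{"tx":0.03,"ty":0,"tz":-0.03,"ax":0,"ay":0,"az":0,"jaw":-1},{"tx":0.05,"ty":-0.001,"tz":-0.02,"ax":0,"ay":0,"az":0,"jaw":0},{"tx":0.048,"ty":0,"tz":0,"ax":0,"ay":0,"az":0,"jaw":0},{"tx":0,"ty":0,"tz":0,"ax":0,"ay":0,"az":0,"jaw":0},{"tx":0,"ty":0,"tz":0,"ax":0,"ay":0,"az":0,"jaw":0},{"tx":0,"ty":0,"tz":0.03,"ax":0,"ay":0,"az":0,"jaw":0},{"tx":0,"ty":0,"tz":0.03,"ax":0,"ay":0,"az":0,"jaw":0},{"tx":0,"ty":0,"tz":0.01,"ax":0,"ay":0,"az":0,"jaw":0},{"tx":0,"ty":0,"tz":0,"ax":0,"ay":0,"az":0,"jaw":0}]'
```

```text
time: 20.5
ee_pos: [0.508, 0.0627, 0.0659]
tcp_rot: [-180.0, 0.0, 92.5]
wrist_force: [0.4, -0.1, 0.4]
opening: 0.0426
grasp_force: 0.0
```

```bash
python3 -m handwheel '[{"tx":0.003,"ty":0,"tz":0.012,"ax":0,"ay":0,"az":0,"jaw":0},{"tx":0,"ty":0,"tz":0.01,"ax":0,"ay":0,"az":0,"jaw":0},{"tx":0,"ty":0,"tz":0,"ax":0,"ay":0,"az":0,"jaw":-1},{"tx":0,"ty":0,"tz":0,"ax":0,"ay":0,"az":0,"jaw":-1},{"tx":0,"ty":0,"tz":0,"ax":0,"ay":0,"az":0,"jaw":-1},{"tx":0,"ty":0,"tz":0,"ax":0,"ay":0,"az":0,"jaw":-1},{"tx":0,"ty":0,"tz":0,"ax":0,"ay":0,"az":0,"jaw":-1},{"tx":0,"ty":-0.01,"tz":0,"ax":0,"ay":0,"az":0,"jaw":-1},{"tx":0,"ty":-0.01,"tz":0,"ax":0,"ay":0,"az":0,"jaw":-1},{"tx":0,"ty":-0.008,"tz":0,"ax":0,"ay":0,"az":0,"jaw":-1}]'
python3 -m handwheel '[{"tx":0,"ty":-0.005,"tz":0,"ax":0,"ay":0,"az":0,"jaw":-1},{"tx":0,"ty":-0.003,"tz":0,"ax":0,"ay":0,"az":0,"jaw":-1},{"tx":0,"ty":-0.002,"tz":0,"ax":0,"ay":0,"az":0,"jaw":-1},{"tx":0,"ty":-0.001,"tz":0,"ax":0,"ay":0,"az":0,"jaw":-1},{"tx":0,"ty":-0.001,"tz":0,"ax":0,"ay":0,"az":0,"jaw":-1},{"tx":0,"ty":-0.001,"tz":0,"ax":0,"ay":0,"az":0,"jaw":-1},{"tx":0,"ty":0,"tz":0,"ax":0,"ay":0,"az":0,"jaw":-1},{"tx":0,"ty":0,"tz":0,"ax":0,"ay":0,"az":0,"jaw":-1},{"tx":0,"ty":0,"tz":0,"ax":0,"ay":0,"az":0,"jaw":-1},{"tx":0,"ty":0,"tz":0,"ax":0,"ay":0,"az":0,"jaw":-1}]'
```

```text
time: 21.75
ee_pos: [0.4795, 0.065, 0.0442]
tcp_rot: [180.0, 0.0, 92.6]
wrist_force: [3.9, -1.8, -0.3]
opening: 0.011
grasp_force: 60.2
time: 23.0
ee_pos: [0.4672, 0.0644, 0.0442]
tcp_rot: [180.0, 0.0, 92.6]
wrist_force: [2.6, -4.8, 2.7]
opening: 0.0111
grasp_force: 60.8
```

```bash
python3 -m handwheel '[{"tx":0,"ty":-0.001,"tz":0,"ax":0,"ay":0,"az":0,"jaw":-1},{"tx":0,"ty":-0.001,"tz":0,"ax":0,"ay":0,"az":0,"jaw":-1},{"tx":0,"ty":-0.001,"tz":0,"ax":0,"ay":0,"az":0,"jaw":-1},{"tx":0,"ty":0,"tz":0,"ax":0,"ay":0,"az":0,"jaw":-1},{"tx":0,"ty":0,"tz":0,"ax":0,"ay":0,"az":0,"jaw":-1},{"tx":0,"ty":0,"tz":0,"ax":0,"ay":0,"az":0,"jaw":-1},{"tx":0,"ty":0,"tz":0,"ax":0,"ay":0,"az":0,"jaw":-1},{"tx":0,"ty":0,"tz":0,"ax":0,"ay":0,"az":0,"jaw":-1},{"tx":0,"ty":0,"tz":0,"ax":0,"ay":0,"az":0,"jaw":-1},{"tx":0,"ty":0,"tz":0,"ax":0,"ay":0,"az":0,"jaw":-1}]'
```

```text
time: 24.25
ee_pos: [0.4664, 0.0644, 0.0443]
tcp_rot: [179.7, 0.0, 92.6]
wrist_force: [15.1, -4.3, -5.5]
opening: 0.0108
grasp_force: 59.7
```

```bash
python3 -m handwheel '[{"tx":0,"ty":0.001,"tz":0,"ax":0,"ay":0,"az":0,"jaw":0},{"tx":0,"ty":0,"tz":0,"ax":0,"ay":0,"az":0,"jaw":0},{"tx":0,"ty":0,"tz":0,"ax":0,"ay":0,"az":0,"jaw":0},{"tx":0,"ty":0,"tz":-0.05,"ax":0,"ay":0,"az":0,"jaw":0},{"tx":0,"ty":0,"tz":-0.06,"ax":0,"ay":0,"az":0,"jaw":0},{"tx":0,"ty":0,"tz":-0.06,"ax":0,"ay":0,"az":0,"jaw":0},{"tx":0,"ty":0,"tz":-0.05,"ax":0,"ay":0,"az":0,"jaw":0},{"tx":-0.05,"ty":0,"tz":0,"ax":0,"ay":0,"az":0,"jaw":0},{"tx":-0.06,"ty":0,"tz":0,"ax":0,"ay":0,"az":0,"jaw":0},{"tx":-0.06,"ty":0,"tz":0,"ax":0,"ay":0,"az":0,"jaw":0}]'
python3 -m handwheel '[{"tx":-0.06,"ty":0,"tz":0,"ax":0,"ay":0,"az":0,"jaw":0},{"tx":0,"ty":0,"tz":0,"ax":0,"ay":0,"az":10.3,"jaw":0},{"tx":0,"ty":0,"tz":0,"ax":0,"ay":0,"az":10.3,"jaw":0},{"tx":0,"ty":0,"tz":0,"ax":0,"ay":0,"az":10.3,"jaw":0},{"tx":0,"ty":0,"tz":0,"ax":0,"ay":0,"az":10.3,"jaw":0},{"tx":0,"ty":0,"tz":0,"ax":0,"ay":0,"az":10.3,"jaw":0},{"tx":0,"ty":0,"tz":0,"ax":0,"ay":0,"az":10.3,"jaw":0},{"tx":0,"ty":0,"tz":0,"ax":0,"ay":0,"az":10.3,"jaw":0},{"tx":0,"ty":0,"tz":0,"ax":0,"ay":0,"az":10.3,"jaw":0},{"tx":0,"ty":0,"tz":0,"ax":0,"ay":0,"az":10.2,"jaw":0}]'
python3 -m handwheel '[{"tx":0.05,"ty":0.04,"tz":0,"ax":0,"ay":0,"az":0,"jaw":0},{"tx":0.03,"ty":0.04,"tz":0,"ax":0,"ay":0,"az":0,"jaw":0},{"tx":0,"ty":0,"tz":0,"ax":0,"ay":0,"az":0,"jaw":0},{"tx":0,"ty":0,"tz":0,"ax":0,"ay":0,"az":0,"jaw":0},{"tx":0,"ty":0,"tz":0,"ax":0,"ay":0,"az":0,"jaw":0},{"tx":0,"ty":0,"tz":0,"ax":0,"ay":0,"az":0,"jaw":0},{"tx":0,"ty":0,"tz":0,"ax":0,"ay":0,"az":0,"jaw":0},{"tx":0,"ty":0,"tz":0,"ax":0,"ay":0,"az":0,"jaw":0},{"tx":0,"ty":0,"tz":0,"ax":0,"ay":0,"az":0,"jaw":0},{"tx":0,"ty":0,"tz":0,"ax":0,"ay":0,"az":0,"jaw":0}]'
python3 - <<'E'
from h import *
c=shot('wrist','w7')
E
```

```text
time: 25.5
ee_pos: [0.4726, -0.1066, 0.2642]
tcp_rot: [180.0, -0.0, 92.6]
wrist_force: [0.3, 0.5, 0.9]
opening: 0.0427
grasp_force: 0.0
time: 26.75
ee_pos: [0.4753, -0.165, 0.264]
tcp_rot: [-180.0, 0.0, -0.3]
wrist_force: [0.4, 0.2, -0.1]
opening: 0.0428
grasp_force: 0.0
time: 28.0
ee_pos: [0.5543, -0.2443, 0.264]
tcp_rot: [-180.0, 0.0, -0.0]
wrist_force: [0.0, -0.5, 0.0]
opening: 0.0425
grasp_force: 0.0
```

View pics/w7.png

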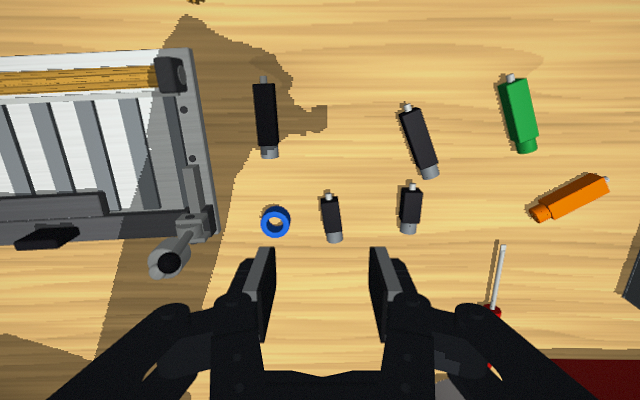

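The wrist view shows long sensors at (265,115) and (419,140), short at (331,216) and (410,207), the lever upright, the fence back, and decoys to the right.

```bash
cat >> h.py <<'E'
def sens(c,roi,z=.022):
    # dark barrel blobs in roi -> pose of black part's top face, projected on plane z
    x0,y0,x1,y1=roi; hsv=cv2.cvtColor(c['color'],cv2.COLOR_RGB2HSV)[y0:y1,x0:x1]
    m=((hsv[...,2]<62)).astype(np.uint8); m=cv2.morphologyEx(m,cv2.MORPH_OPEN,np.ones((5,5)))
    out=[]
    for k in cv2.findContours(m,cv2.RETR_EXTERNAL,cv2.CHAIN_APPROX_NONE)[0]:
        if cv2.contourArea(k)<100: continue
        P=np.array([onz(c,p+[x0,y0],z)[:2] for p in k[:,0].astype(float)],np.float32)
        (cx,cy),(w,h),a=cv2.minAreaRect(P*1000); bx=cv2.boxPoints(((cx,cy),(w,h),a))
        e=bx[1]-bx[0] if np.linalg.norm(bx[1]-bx[0])>np.linalg.norm(bx[2]-bx[1]) else bx[2]-bx[1]
        if e[0]<0:e=-e
        out.append((np.array([cx,cy])/1000,max(w,h),min(w,h),np.degrees(np.arctan2(e[1],e[0])),k[:,0].mean(0)+[x0,y0]))
    return out
E
python3 - <<'E'
from h import *
np.set_printoptions(precision=4,suppress=True)
c=load('w7');t=load('top0')
print(c['E'][:3,3])
for o in sens(c,(230,60,460,250)): print(*o)
print('top')
for o in sens(t,(340,165,425,240)): print(*o)
nose={'L1':(263,77),'L2':(406,105),'S1':(329,194),'S2':(412,183)}
coll={'L1':(269,155),'L2':(430,175),'S1':(335,239),'S2':(407,231)}
for k in nose: print(k,onz(c,nose[k],.011),onz(c,coll[k],.011))
# height by nose/top in top view: compare barrel centroids
for a in sens(c,(230,60,460,250)):
    for b in sens(t,(340,165,425,240)):
        r=tri(c,a[4],t,b[4])
        if r[1]<.006: print(r)
E
```

```text
[ 0.6358 -0.2423  0.4072]
[ 0.4815 -0.2525] 44.21929931640625 20.844789505004883 7.601847 [330.6421 214.6105]
[ 0.4944 -0.3467] 43.10283279418945 25.16632652282715 -0.8327767 [409.8515 205.4158]
[ 0.5733 -0.3492] 69.33472442626953 23.75517463684082 23.376795 [416.6688 135.9172]
[ 0.5991 -0.1806] 65.92179107666016 23.80367088317871 1.9630764 [265.7764 113.9317]
top
L1 [ 0.6388 -0.1777  0.011 ] [ 0.5528 -0.18    0.011 ]
L2 [ 0.6094 -0.3355  0.011 ] [ 0.5288 -0.3702  0.011 ]
S1 [ 0.5049 -0.2504  0.011 ] [ 0.4449 -0.2584  0.011 ]
S2 [ 0.5188 -0.3497  0.011 ] [ 0.4561 -0.3485  0.011 ]
```

```bash
python3 -m handwheel '[{"tx":0.02,"ty":-0.035,"tz":0.02,"ax":0,"ay":0,"az":0,"jaw":0},{"tx":0.0178,"ty":-0.03,"tz":0.03,"ax":0,"ay":0,"az":0,"jaw":0},{"tx":0,"ty":0,"tz":0.03,"ax":0,"ay":0,"az":-2,"jaw":0},{"tx":0,"ty":0,"tz":0.03,"ax":0,"ay":0,"az":0,"jaw":0},{"tx":0,"ty":0,"tz":0,"ax":0,"ay":0,"az":0,"jaw":0},{"tx":0,"ty":0,"tz":0,"ax":0,"ay":0,"az":0,"jaw":0},{"tx":0,"ty":0,"tz":0,"ax":0,"ay":0,"az":0,"jaw":0},{"tx":0,"ty":0,"tz":0,"ax":0,"ay":0,"az":0,"jaw":0},{"tx":0,"ty":0,"tz":0,"ax":0,"ay":0,"az":0,"jaw":0},{"tx":0,"ty":0,"tz":0,"ax":0,"ay":0,"az":0,"jaw":0}]'
python3 - <<'E'
from h import *
np.set_printoptions(precision=4,suppress=True)
a=load('w7');c=shot('wrist','w8');print(proj(c,[[.592,-.179,.022],[.64,-.178,.011],[.551,-.18,.011],[.472,-.2545,.022]]))
for o in sens(c,(200,60,460,320)): print(*o)
E
```

```text
time: 29.3
ee_pos: [0.5921, -0.1793, 0.1542]
tcp_rot: [180.0, -0.0, 2.0]
wrist_force: [-0.2, 0.2, -0.3]
opening: 0.0427
grasp_force: 0.0
[[324.2024 183.4577]
 [325.103  123.4721]
 [323.5515 223.6391]
 [399.5441 308.2745]]
[ 0.485  -0.0759] 16.704572677612305 11.769983291625977 -88.11197 [209.0577 290.6923]
[ 0.4915 -0.1014] 74.17963409423828 73.6143569946289 1.8197817 [247.0429 290.4233]
[ 0.498  -0.2667] 87.64909362792969 75.1150894165039 -87.675995 [402.9507 292.7836]
[ 0.6006 -0.1792] 68.12442779541016 21.083494186401367 1.9582629 [324.8694 170.2297]
[ 0.6389 -0.0903] 35.60146713256836 12.68884563446045 2.1885617 [212.5246 120.8115]
```

View pics/w8.png

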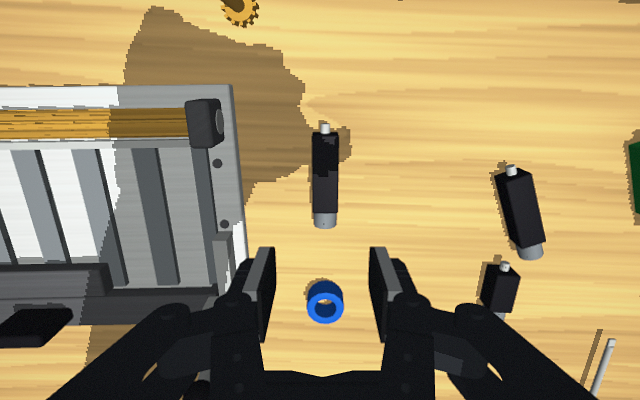

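Nose tip is at (325,123) and collar end at (324,228), as predicted. The sensor is centred between the fingers. Grasp it.

```bash
python3 - <<'E'
from h import *
a=load('w7');c=load('w8');print(tri(a,(263,77),c,(325,124.5)),tri(a,(269,157.5),c,(324,228)))
E
python3 -m handwheel '[{"tx":0,"ty":0,"tz":0.04,"ax":0,"ay":0,"az":0,"jaw":0},{"tx":0,"ty":0,"tz":0.04,"ax":0,"ay":0,"az":0,"jaw":0},{"tx":0,"ty":0,"tz":0.04,"ax":0,"ay":0,"az":0,"jaw":0},{"tx":0,"ty":0,"tz":0.0155,"ax":0,"ay":0,"az":0,"jaw":0},{"tx":0,"ty":0,"tz":0.01,"ax":0,"ay":0,"az":0,"jaw":0},{"tx":0,"ty":0,"tz":0,"ax":0,"ay":0,"az":0,"jaw":-1},{"tx":0,"ty":0,"tz":0,"ax":0,"ay":0,"az":0,"jaw":-1},{"tx":0,"ty":0,"tz":0,"ax":0,"ay":0,"az":0,"jaw":-1},{"tx":0,"ty":0,"tz":0,"ax":0,"ay":0,"az":0,"jaw":-1},{"tx":0,"ty":0,"tz":0,"ax":0,"ay":0,"az":0,"jaw":-1}]' 60
```

```text
(array([ 0.63899253, -0.17782485,  0.01097319]), np.float64(0.0004189386511412729)) (array([ 0.55144614, -0.18086334,  0.02055773]), np.float64(0.0013285234717994342))
time: 30.6
ee_pos: [0.5928, -0.1795, 0.0098]
tcp_rot: [180.0, -0.1, 2.0]
wrist_force: [1.2, 0.7, 6.4]
opening: 0.0205
grasp_force: 61.5
```

```bash
python3 -m handwheel '[{"tx":0,"ty":0,"tz":-0.03,"ax":0,"ay":0,"az":0,"jaw":-1},{"tx":0,"ty":0,"tz":-0.04,"ax":0,"ay":0,"az":-0.7,"jaw":-1},{"tx":0,"ty":0,"tz":-0.03,"ax":0,"ay":0,"az":0,"jaw":-1},{"tx":-0.004,"ty":-0.0426,"tz":0,"ax":0,"ay":0,"az":0,"jaw":-1},{"tx":-0.004,"ty":-0.0426,"tz":0,"ax":0,"ay":0,"az":0,"jaw":-1},{"tx":-0.004,"ty":-0.0426,"tz":0,"ax":0,"ay":0,"az":0,"jaw":-1},{"tx":-0.0038,"ty":-0.0426,"tz":0,"ax":0,"ay":0,"az":0,"jaw":-1},{"tx":0,"ty":0,"tz":0.03,"ax":0,"ay":0,"az":0,"jaw":-1},{"tx":0,"ty":0,"tz":0.02,"ax":0,"ay":0,"az":0,"jaw":-1},{"tx":0,"ty":0,"tz":0,"ax":0,"ay":0,"az":0,"jaw":-1}]'
python3 - <<'E'
from h import *
c=shot('wrist','w9')
E
```

```text
time: 31.85
ee_pos: [0.5671, -0.0096, 0.057]
tcp_rot: [-180.0, 0.2, 2.7]
wrist_force: [-0.1, 0.6, -1.0]
opening: 0.0202
grasp_force: 60.6
```

View pics/w9.png

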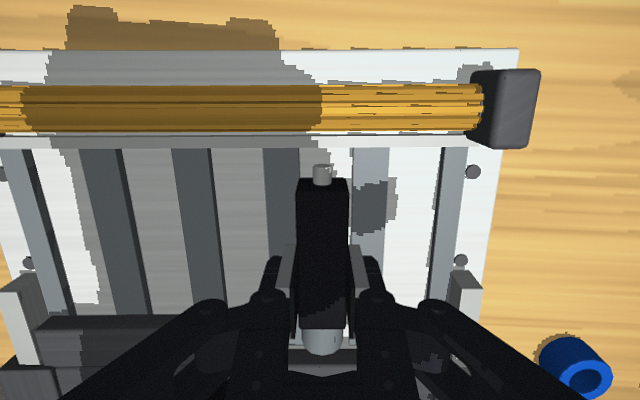

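Run:
```python
from h import *
np.set_printoptions(precision=4,suppress=True)
c=load('w9');g=cv2.cvtColor(c['color'],cv2.COLOR_RGB2GRAY)
th=np.radians(2.7);ex=np.array([np.cos(th),np.sin(th)]);ey=np.array([-ex[1],ex[0]])
for r in (160,170): print(r,[int(v) for v in g[r,170:470]])
for px,z,y in [((299.5,165),.02,-.0335),((262.5,165),.02,-.0145),((210,165),.02,.0145),((172,165),.02,.0335)]:
    q=onz(c,px,z)[:2]; print(px,'oy',q@ey-y)
q=onz(c,(250,149),.014)[:2];print('ox foot',q@ex-.06); q=onz(c,(250,147),.02)[:2];print('ox top',q@ex-.06)
print('nose sensor bed', onz(c,(322,166),.047+.011-.004))
print('col',[int(v) for v in g[120:165,230]],[int(v) for v in g[120:165,420]])
```

```text
160 [138, 138, 105, 77, 81, 80, 82, 82, 80, 80, 83, 81, 82, 80, 81, 81, 81, 81, 81, 80, 82, 81, 82, 83, 81, 80, 82, 81, 81, 80, 82, 83, 81, 82, 82, 83, 81, 83, 58, 45, 44, 38, 136, 144, 141, 142, 141, 141, 140, 141, 142, 141, 141, 141, 141, 143, 141, 142, 142, 140, 140, 142, 141, 142, 141, 143, 143, 141, 140, 140, 142, 141, 142, 140, 141, 141, 142, 143, 142, 141, 142, 142, 141, 141, 141, 141, 142, 140, 143, 141, 141, 141, 135, 99, 79, 82, 81, 81, 82, 83, 83, 82, 83, 82, 83, 84, 83, 84, 83, 82, 81, 82, 81, 83, 83, 81, 82, 82, 82, 83, 82, 82, 81, 83, 83, 83, 81, 83, 67, 103, 138, 145, 144, 143, 142, 141, 142, 143, 142, 143, 143, 143, 142, 143, 142, 143, 143, 145, 143, 143, 144, 143, 144, 142, 143, 141, 142, 143, 142, 136, 224, 242, 240, 239, 240, 240, 240, 240, 240, 240, 240, 240, 240, 240, 240, 240, 240, 240, 239, 240, 241, 247, 167, 120, 163, 162, 161, 160, 161, 162, 161, 161, 162, 161, 163, 162, 162, 161, 160, 160, 160, 160, 162, 161, 162, 162, 161, 159, 161, 161, 160, 160, 162, 160, 161, 161, 161, 158, 170, 228, 242, 241, 240, 241, 240, 240, 240, 240, 240, 240, 240, 240, 240, 239, 
[... 1726 characters left out ...]
8, 42, 104, 104, 105]
(299.5, 165) oy 0.011301524137078994
(262.5, 165) oy 0.012112935444561625
(210, 165) oy 0.011169148444891473
(172, 165) oy 0.01240515050926485
ox foot 0.5518362720157675
ox top 0.5540686483819326
nose sensor bed [ 0.6131 -0.0054  0.054 ]
col [87, 84, 85, 84, 84, 95, 98, 98, 102, 62, 60, 87, 140, 140, 145, 81, 92, 122, 122, 120, 121, 120, 120, 119, 121, 120, 119, 119, 140, 144, 142, 141, 140, 138, 137, 137, 140, 138, 142, 141, 140, 143, 139, 136, 137] [153, 151, 150, 151, 157, 159, 160, 161, 102, 99, 166, 247, 251, 130, 75, 154, 229, 225, 224, 223, 222, 224, 224, 224, 223, 223, 221, 241, 239, 238, 239, 240, 240, 240, 240, 240, 240, 240, 240, 240, 239, 240, 239, 238, 238]
```

```bash
python3 -m handwheel '[{"tx":0,"ty":0.0007,"tz":0.015,"ax":0,"ay":0,"az":0,"jaw":-1},{"tx":0,"ty":0,"tz":0.012,"ax":0,"ay":0,"az":0,"jaw":-1},{"tx":0,"ty":0,"tz":0.004,"ax":0,"ay":0,"az":0,"jaw":-1},{"tx":0,"ty":0,"tz":0.001,"ax":0,"ay":0,"az":0,"jaw":-1},{"tx":0,"ty":0,"tz":0.001,"ax":0,"ay":0,"az":0,"jaw":-1},{"tx":0,"ty":0,"tz":0,"ax":0,"ay":0,"az":0,"jaw":-1},{"tx":0,"ty":0,"tz":0,"ax":0,"ay":0,"az":0,"jaw":-1},{"tx":0,"ty":0,"tz":0,"ax":0,"ay":0,"az":0,"jaw":-1},{"tx":0,"ty":0,"tz":0,"ax":0,"ay":0,"az":0,"jaw":-1},{"tx":0,"ty":0,"tz":0,"ax":0,"ay":0,"az":0,"jaw":-1}]'
```

```text
time: 33.15
ee_pos: [0.5683, -0.0105, 0.0255]
tcp_rot: [-180.0, 0.0, 2.7]
wrist_force: [-0.6, 0.3, -1.2]
opening: 0.02
grasp_force: 60.6
```

```bash
python3 -m handwheel '[{"tx":0,"ty":0,"tz":0.0015,"ax":0,"ay":0,"az":0,"jaw":-1},{"tx":0,"ty":0,"tz":0,"ax":0,"ay":0,"az":0,"jaw":-1},{"tx":0,"ty":0,"tz":0,"ax":0,"ay":0,"az":0,"jaw":-0.25},{"tx":0,"ty":0,"tz":0,"ax":0,"ay":0,"az":0,"jaw":-0.25},{"tx":0,"ty":0,"tz":0,"ax":0,"ay":0,"az":0,"jaw":-0.25},{"tx":0,"ty":0,"tz":-0.01,"ax":0,"ay":0,"az":0,"jaw":-0.25},{"tx":0,"ty":0,"tz":-0.03,"ax":0,"ay":0,"az":0,"jaw":-0.25},{"tx":0,"ty":0,"tz":-0.05,"ax":0,"ay":0,"az":0,"jaw":-0.25},{"tx":0,"ty":0,"tz":-0.06,"ax":0,"ay":0,"az":0,"jaw":0},{"tx":0,"ty":0,"tz":0,"ax":0,"ay":0,"az":0,"jaw":0}]'
python3 - <<'E'
from h import *
np.set_printoptions(precision=4,suppress=True)
c=shot('wrist','w10');t=shot('top','top2')
im=cv2.resize(t['color'][145:260,215:455],None,fx=3,fy=3,interpolation=cv2.INTER_CUBIC)
cv2.imwrite('pics/c1.png',im[:,:,::-1])
E
```

```text
time: 34.4
ee_pos: [0.5704, -0.0106, 0.1803]
tcp_rot: [180.0, -0.5, 2.7]
wrist_force: [0.4, -0.7, 0.5]
opening: 0.0427
grasp_force: 0.0
```

View pics/w10.png

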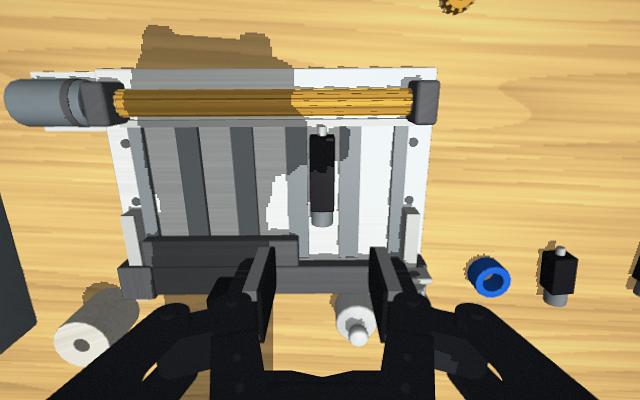

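L1 lies in its groove at (321,180). Next is L2.

```bash
python3 -m handwheel '[{"tx":-0.003,"ty":0.049,"tz":0,"ax":0,"ay":0,"az":0,"jaw":0},{"tx":-0.003,"ty":0.049,"tz":0,"ax":0,"ay":0,"az":0,"jaw":0},{"tx":-0.003,"ty":0.049,"tz":0,"ax":0,"ay":0,"az":0,"jaw":0},{"tx":-0.003,"ty":0.049,"tz":0,"ax":0,"ay":0,"az":0,"jaw":0},{"tx":-0.003,"ty":0.049,"tz":0,"ax":0,"ay":0,"az":0,"jaw":0},{"tx":-0.003,"ty":0.049,"tz":0,"ax":0,"ay":0,"az":0,"jaw":0},{"tx":-0.003,"ty":0.048,"tz":0,"ax":0,"ay":0,"az":0,"jaw":0},{"tx":0,"ty":0,"tz":0,"ax":0,"ay":0,"az":-10.4,"jaw":0},{"tx":0,"ty":0,"tz":0,"ax":0,"ay":0,"az":-10.3,"jaw":0},{"tx":0,"ty":0,"tz":0,"ax":0,"ay":0,"az":0,"jaw":0}]'
cat >> h.py <<'E'
def look(name,guess,L):
    c=shot('wrist',name); u,v=proj(c,[guess[0],guess[1],.016])[0].astype(int); w=85
    for o in sens(c,(max(u-w,0),max(v-w,0),min(u+w,640),min(v+w,400))):
        if np.linalg.norm(o[0]-guess[:2])<.06:
            a=np.radians(o[3]); e=np.array([np.cos(a),np.sin(a)]); P=o[0]+e*(-o[1]/2+L/2-15)/1000  # rear edge of black -> body centre
            print('rect',o,'px',u,v,'body centre',P,'cam',c['E'][:2,3])
            q=proj(c,[[*(P+e*(L/2+8)/1000),.011],[*(P-e*(L/2)/1000),.011]]); print('predicted nose/tail px',q)
    T=tool(); print('tcp',T[:3,3],telemetry.get_obs()['tcp_rot'][2])
E
python3 - <<'E'
from h import *
np.set_printoptions(precision=4,suppress=True)
look('w11',(.5655,-.3535),82)
E
```

```text
time: 35.75
ee_pos: [0.5629, -0.3529, 0.1724]
tcp_rot: [-179.9, 0.1, 23.3]
wrist_force: [0.8, -0.0, 0.2]
opening: 0.0428
grasp_force: 0.0
rect (array([ 0.5736, -0.3512]), 68.30559539794922, 20.771930694580078, np.float32(24.066067), array([327.1179, 164.8769])) px 325 173 body centre [ 0.5662 -0.3545] cam [ 0.6381 -0.3192]
predicted nose/tail px [[326.6558 117.4058]
 [327.4455 214.0327]]
tcp [ 0.563  -0.3528  0.1727] 23.16627687307697
```

```bash
python3 -m handwheel '[{"tx":0.0023,"ty":0.0029,"tz":0.04,"ax":0,"ay":0,"az":-0.4,"jaw":0},{"tx":0,"ty":0,"tz":0.05,"ax":0,"ay":0,"az":0,"jaw":0},{"tx":0,"ty":0,"tz":0.045,"ax":0,"ay":0,"az":0,"jaw":0},{"tx":0,"ty":0,"tz":0.018,"ax":0,"ay":0,"az":0,"jaw":0},{"tx":0,"ty":0,"tz":0.01,"ax":0,"ay":0,"az":0,"jaw":0},{"tx":0,"ty":0,"tz":0,"ax":0,"ay":0,"az":0,"jaw":-1},{"tx":0,"ty":0,"tz":0,"ax":0,"ay":0,"az":0,"jaw":-1},{"tx":0,"ty":0,"tz":0,"ax":0,"ay":0,"az":0,"jaw":-1},{"tx":0,"ty":0,"tz":0,"ax":0,"ay":0,"az":0,"jaw":-1},{"tx":0,"ty":0,"tz":0,"ax":0,"ay":0,"az":0,"jaw":-1}]' 60
python3 -m handwheel '[{"tx":0,"ty":0,"tz":-0.02,"ax":0,"ay":0,"az":0,"jaw":-1},{"tx":0,"ty":0,"tz":-0.04,"ax":0,"ay":0,"az":0,"jaw":-1},{"tx":0,"ty":0,"tz":-0.04,"ax":0,"ay":0,"az":0,"jaw":-1},{"tx":0,"ty":0,"tz":0,"ax":0,"ay":0,"az":10.5,"jaw":-1},{"tx":0,"ty":0,"tz":0,"ax":0,"ay":0,"az":10.5,"jaw":-1},{"tx":0.002,"ty":-0.05,"tz":0,"ax":0,"ay":0,"az":0,"jaw":-1},{"tx":0.002,"ty":-0.05,"tz":0,"ax":0,"ay":0,"az":0,"jaw":-1},{"tx":0.002,"ty":-0.05,"tz":0,"ax":0,"ay":0,"az":0,"jaw":-1},{"tx":0.002,"ty":-0.05,"tz":0,"ax":0,"ay":0,"az":0,"jaw":-1},{"tx":0.002,"ty":-0.05,"tz":0,"ax":0,"ay":0,"az":0,"jaw":-1}]'
```

```text
time: 37.05
ee_pos: [0.5674, -0.3553, 0.0125]
tcp_rot: [179.9, -0.1, 23.8]
wrist_force: [-0.5, -0.4, 6.1]
opening: 0.0202
grasp_force: 61.3
time: 38.3
ee_pos: [0.5644, -0.1031, 0.1124]
tcp_rot: [180.0, -0.1, 2.8]
wrist_force: [1.0, 0.8, -1.2]
opening: 0.0198
grasp_force: 60.4
```

```bash
python3 -m handwheel '[{"tx":0.0068,"ty":-0.04,"tz":0,"ax":0,"ay":0,"az":0,"jaw":-1},{"tx":0,"ty":-0.0053,"tz":0,"ax":0,"ay":0,"az":0,"jaw":-1},{"tx":0,"ty":0,"tz":0.03,"ax":0,"ay":0,"az":0,"jaw":-1},{"tx":0,"ty":0,"tz":0.02,"ax":0,"ay":0,"az":0,"jaw":-1},{"tx":0,"ty":0,"tz":0,"ax":0,"ay":0,"az":0,"jaw":-1},{"tx":0,"ty":0,"tz":0,"ax":0,"ay":0,"az":0,"jaw":-1},{"tx":0,"ty":0,"tz":0,"ax":0,"ay":0,"az":0,"jaw":-1},{"tx":0,"ty":0,"tz":0,"ax":0,"ay":0,"az":0,"jaw":-1},{"tx":0,"ty":0,"tz":0,"ax":0,"ay":0,"az":0,"jaw":-1},{"tx":0,"ty":0,"tz":0,"ax":0,"ay":0,"az":0,"jaw":-1}]'
```

```text
time: 39.55
ee_pos: [0.5691, -0.0591, 0.0611]
tcp_rot: [180.0, -0.0, 2.8]
wrist_force: [0.2, 0.3, -1.3]
opening: 0.0202
grasp_force: 60.4
```

```bash
python3 -m handwheel '[{"tx":0,"ty":-0.0014,"tz":0.015,"ax":0,"ay":0,"az":0,"jaw":-1},{"tx":0,"ty":0,"tz":0.012,"ax":0,"ay":0,"az":0,"jaw":-1},{"tx":0,"ty":0,"tz":0.005,"ax":0,"ay":0,"az":0,"jaw":-1},{"tx":0,"ty":0,"tz":0.002,"ax":0,"ay":0,"az":0,"jaw":-1},{"tx":0,"ty":0,"tz":0.001,"ax":0,"ay":0,"az":0,"jaw":-1},{"tx":0,"ty":0,"tz":0,"ax":0,"ay":0,"az":0,"jaw":-1},{"tx":0,"ty":0,"tz":0,"ax":0,"ay":0,"az":0,"jaw":-1},{"tx":0,"ty":0,"tz":0,"ax":0,"ay":0,"az":0,"jaw":-1},{"tx":0,"ty":0,"tz":0,"ax":0,"ay":0,"az":0,"jaw":-1},{"tx":0,"ty":0,"tz":0,"ax":0,"ay":0,"az":0,"jaw":-1}]'
```

```text
time: 40.8
ee_pos: [0.5692, -0.0577, 0.0265]
tcp_rot: [180.0, -0.0, 2.8]
wrist_force: [-2.8, 0.3, 5.8]
opening: 0.0201
grasp_force: 61.2
```

```bash
python3 -m handwheel '[{"tx":0,"ty":0,"tz":0,"ax":0,"ay":0,"az":0,"jaw":-0.25},{"tx":0,"ty":0,"tz":0,"ax":0,"ay":0,"az":0,"jaw":-0.25},{"tx":0,"ty":0,"tz":0,"ax":0,"ay":0,"az":0,"jaw":-0.25},{"tx":0,"ty":0,"tz":-0.02,"ax":0,"ay":0,"az":0,"jaw":-0.25},{"tx":0,"ty":0,"tz":-0.05,"ax":0,"ay":0,"az":0,"jaw":-0.25},{"tx":0,"ty":0,"tz":-0.05,"ax":0,"ay":0,"az":0,"jaw":-0.25},{"tx":0,"ty":0.01,"tz":-0.05,"ax":0,"ay":0,"az":0,"jaw":-0.1},{"tx":-0.01,"ty":0.05,"tz":0,"ax":0,"ay":0,"az":0,"jaw":-0.1},{"tx":-0.03,"ty":0.05,"tz":0,"ax":0,"ay":0,"az":0,"jaw":-0.1},{"tx":-0.03,"ty":0.05,"tz":0,"ax":0,"ay":0,"az":0,"jaw":-0.1}]'
python3 -m handwheel '[{"tx":-0.0365,"ty":0.032,"tz":0.02,"ax":0,"ay":0,"az":0,"jaw":-0.1},{"tx":0,"ty":0,"tz":0,"ax":0,"ay":0,"az":-4.9,"jaw":-0.1},{"tx":0,"ty":0,"tz":0,"ax":0,"ay":0,"az":0,"jaw":-0.1},{"tx":0,"ty":0,"tz":0,"ax":0,"ay":0,"az":0,"jaw":-0.1},{"tx":0,"ty":0,"tz":0,"ax":0,"ay":0,"az":0,"jaw":-0.1},{"tx":0,"ty":0,"tz":0,"ax":0,"ay":0,"az":0,"jaw":-0.1},{"tx":0,"ty":0,"tz":0,"ax":0,"ay":0,"az":0,"jaw":-0.1},{"tx":0,"ty":0,"tz":0,"ax":0,"ay":0,"az":0,"jaw":-0.1},{"tx":0,"ty":0,"tz":0,"ax":0,"ay":0,"az":0,"jaw":-0.1},{"tx":0,"ty":0,"tz":0,"ax":0,"ay":0,"az":0,"jaw":-0.1}]'
python3 - <<'E'
from h import *
np.set_printoptions(precision=4,suppress=True)
look('w12',(.472,-.2545),55)
E
```

```text
time: 42.05
ee_pos: [0.5062, -0.2222, 0.1959]
tcp_rot: [180.0, -0.0, 2.8]
wrist_force: [0.1, -0.5, -0.0]
opening: 0.0389
grasp_force: 0.0
time: 43.3
ee_pos: [0.472, -0.2547, 0.176]
tcp_rot: [180.0, -0.0, 7.7]
wrist_force: [0.4, 0.6, -0.1]
opening: 0.0388
grasp_force: 0.0
rect (array([ 0.4806, -0.2528]), 42.71416091918945, 20.76799201965332, np.float32(7.7381787), array([323.5221, 166.6397])) px 324 174 body centre [ 0.4718 -0.254 ] cam [ 0.5527 -0.2419]
predicted nose/tail px [[323.5372 134.9575]
 [323.4621 201.5577]]
tcp [ 0.472  -0.2547  0.176 ] 7.692171368831397
```

```bash
python3 -m handwheel '[{"tx":0.003,"ty":-0.0007,"tz":0.04,"ax":0,"ay":0,"az":0,"jaw":-0.1},{"tx":0,"ty":0,"tz":0.05,"ax":0,"ay":0,"az":0,"jaw":-0.1},{"tx":0,"ty":0,"tz":0.045,"ax":0,"ay":0,"az":0,"jaw":-0.1},{"tx":0,"ty":0,"tz":0.021,"ax":0,"ay":0,"az":0,"jaw":-0.1},{"tx":0,"ty":0,"tz":0.01,"ax":0,"ay":0,"az":0,"jaw":-0.1},{"tx":0,"ty":0,"tz":0,"ax":0,"ay":0,"az":0,"jaw":-0.1},{"tx":0,"ty":0,"tz":0,"ax":0,"ay":0,"az":0,"jaw":-1},{"tx":0,"ty":0,"tz":0,"ax":0,"ay":0,"az":0,"jaw":-1},{"tx":0,"ty":0,"tz":0,"ax":0,"ay":0,"az":0,"jaw":-1},{"tx":0,"ty":0,"tz":0,"ax":0,"ay":0,"az":0,"jaw":-1}]' 60
python3 -m handwheel '[{"tx":0,"ty":0,"tz":-0.02,"ax":0,"ay":0,"az":0,"jaw":-1},{"tx":0,"ty":0,"tz":-0.05,"ax":0,"ay":0,"az":0,"jaw":-1},{"tx":0,"ty":0,"tz":-0.05,"ax":0,"ay":0,"az":5,"jaw":-1},{"tx":0,"ty":0,"tz":-0.05,"ax":0,"ay":0,"az":0,"jaw":-1},{"tx":0.02,"ty":-0.05,"tz":0,"ax":0,"ay":0,"az":0,"jaw":-1},{"tx":0.02,"ty":-0.05,"tz":0,"ax":0,"ay":0,"az":0,"jaw":-1},{"tx":0.02,"ty":-0.05,"tz":0,"ax":0,"ay":0,"az":0,"jaw":-1},{"tx":0.02,"ty":-0.05,"tz":0,"ax":0,"ay":0,"az":0,"jaw":-1},{"tx":0.02,"ty":-0.05,"tz":0,"ax":0,"ay":0,"az":0,"jaw":-1},{"tx":0.02,"ty":-0.05,"tz":0,"ax":0,"ay":0,"az":0,"jaw":-1}]'
python3 -m handwheel '[{"tx":0,"ty":-0.0357,"tz":0,"ax":0,"ay":0,"az":0,"jaw":-1},{"tx":0,"ty":0,"tz":0.04,"ax":0,"ay":0,"az":0,"jaw":-1},{"tx":0,"ty":0,"tz":0.04,"ax":0,"ay":0,"az":0,"jaw":-1},{"tx":0,"ty":0,"tz":0.04,"ax":0,"ay":0,"az":0,"jaw":-1},{"tx":0,"ty":0,"tz":0,"ax":0,"ay":0,"az":0,"jaw":-1},{"tx":0,"ty":0,"tz":0,"ax":0,"ay":0,"az":0,"jaw":-1},{"tx":0,"ty":0,"tz":0,"ax":0,"ay":0,"az":0,"jaw":-1},{"tx":0,"ty":0,"tz":0,"ax":0,"ay":0,"az":0,"jaw":-1},{"tx":0,"ty":0,"tz":0,"ax":0,"ay":0,"az":0,"jaw":-1},{"tx":0,"ty":0,"tz":0,"ax":0,"ay":0,"az":0,"jaw":-1}]'
```

```text
time: 44.6
ee_pos: [0.4757, -0.254, 0.0116]
tcp_rot: [179.9, -0.1, 7.7]
wrist_force: [-1.1, 0.6, 6.3]
opening: 0.0204
grasp_force: 60.7
time: 45.85
ee_pos: [0.5818, 0.0425, 0.1806]
tcp_rot: [-179.5, -0.0, 3.9]
wrist_force: [0.3, -0.3, -0.2]
opening: 0.0205
grasp_force: 59.9
time: 47.1
ee_pos: [0.5805, 0.0609, 0.0605]
tcp_rot: [-178.7, 0.0, 5.4]
wrist_force: [-0.1, -0.1, -1.2]
opening: 0.0203
grasp_force: 59.9
```

Run:
```python
from h import *
o=telemetry.get_obs();print(np.round(o['q'],2),o['ee_pos'],o['tcp_rot'],o['wrist_force'],o['opening'])
```

```text
[  5.38   9.66  -3.66  76.69   1.25 179.94] [0.58045321 0.06092314 0.06053894] [-1.78747285e+02  3.17872748e-03  5.43625065e+00] [-0.1246447  -0.0550289  -1.23568526] 0.020259648450450845
```

```bash
python3 -m handwheel '[{"tx":0,"ty":0.02,"tz":-0.02,"ax":0,"ay":0,"az":0,"jaw":-1},{"tx":0,"ty":0,"tz":0,"ax":0,"ay":0,"az":0,"jaw":-1},{"tx":0,"ty":0,"tz":0,"ax":0,"ay":0,"az":0,"jaw":-1},{"tx":0,"ty":0,"tz":0,"ax":0,"ay":0,"az":0,"jaw":-1},{"tx":0,"ty":0,"tz":0,"ax":0,"ay":0,"az":0,"jaw":-1},{"tx":0,"ty":0,"tz":0,"ax":0,"ay":0,"az":0,"jaw":-1},{"tx":0,"ty":0,"tz":0,"ax":0,"ay":0,"az":0,"jaw":-1},{"tx":0,"ty":0,"tz":0,"ax":0,"ay":0,"az":0,"jaw":-1},{"tx":0,"ty":0,"tz":0,"ax":0,"ay":0,"az":0,"jaw":-1},{"tx":0,"ty":0,"tz":0,"ax":0,"ay":0,"az":0,"jaw":-1}]'
```

```text
time: 48.35
ee_pos: [0.5824, 0.0405, 0.08]
tcp_rot: [-178.7, 0.0, 5.4]
wrist_force: [-0.6, 0.5, -1.4]
opening: 0.0201
grasp_force: 59.9
```

```bash
python3 -m handwheel '[{"tx":-0.0011,"ty":0.0014,"tz":0,"ax":-1.3,"ay":0,"az":0,"jaw":-1},{"tx":0,"ty":0,"tz":0,"ax":0,"ay":0,"az":1.2,"jaw":-1},{"tx":0,"ty":0,"tz":0.02,"ax":0,"ay":0,"az":0,"jaw":-1},{"tx":0,"ty":0,"tz":0.01,"ax":0,"ay":0,"az":0,"jaw":-1},{"tx":0,"ty":0,"tz":0,"ax":0,"ay":0,"az":0,"jaw":-1},{"tx":0,"ty":0,"tz":0,"ax":0,"ay":0,"az":0,"jaw":-1},{"tx":0,"ty":0,"tz":0,"ax":0,"ay":0,"az":0,"jaw":-1},{"tx":0,"ty":0,"tz":0,"ax":0,"ay":0,"az":0,"jaw":-1},{"tx":0,"ty":0,"tz":0,"ax":0,"ay":0,"az":0,"jaw":-1},{"tx":0,"ty":0,"tz":0,"ax":0,"ay":0,"az":0,"jaw":-1}]'
```

```text
time: 49.6
ee_pos: [0.5814, 0.039, 0.0499]
tcp_rot: [179.9, 0.0, 4.2]
wrist_force: [0.4, -0.4, -1.2]
opening: 0.0201
grasp_force: 59.9
```

```bash
python3 -m handwheel '[{"tx":0,"ty":0,"tz":0.012,"ax":0,"ay":0,"az":0,"jaw":-1},{"tx":0,"ty":0,"tz":0.008,"ax":0,"ay":0,"az":0,"jaw":-1},{"tx":0,"ty":0,"tz":0.003,"ax":0,"ay":0,"az":0,"jaw":-1},{"tx":0,"ty":0,"tz":0.001,"ax":0,"ay":0,"az":0,"jaw":-1},{"tx":0,"ty":0,"tz":0.0005,"ax":0,"ay":0,"az":0,"jaw":-1},{"tx":0,"ty":0,"tz":0,"ax":0,"ay":0,"az":0,"jaw":-1},{"tx":0,"ty":0,"tz":0,"ax":0,"ay":0,"az":0,"jaw":-1},{"tx":0,"ty":0,"tz":0,"ax":0,"ay":0,"az":0,"jaw":-1},{"tx":0,"ty":0,"tz":0,"ax":0,"ay":0,"az":0,"jaw":-1},{"tx":0,"ty":0,"tz":0,"ax":0,"ay":0,"az":0,"jaw":-1}]'
```

```text
time: 50.85
ee_pos: [0.5815, 0.039, 0.0256]
tcp_rot: [180.0, -0.0, 4.2]
wrist_force: [-1.3, -0.2, 2.6]
opening: 0.0203
grasp_force: 60.3
```

```bash
python3 -m handwheel '[{"tx":0,"ty":0,"tz":0,"ax":0,"ay":0,"az":0,"jaw":-0.25},{"tx":0,"ty":0,"tz":0,"ax":0,"ay":0,"az":0,"jaw":-0.25},{"tx":0,"ty":0,"tz":0,"ax":0,"ay":0,"az":0,"jaw":-0.25},{"tx":0,"ty":0,"tz":-0.02,"ax":0,"ay":0,"az":0,"jaw":-0.25},{"tx":0,"ty":0,"tz":-0.05,"ax":0,"ay":0,"az":0,"jaw":-0.25},{"tx":-0.04,"ty":0.03,"tz":-0.05,"ax":0,"ay":0,"az":0,"jaw":-0.1},{"tx":-0.04,"ty":0.05,"tz":-0.05,"ax":0,"ay":0,"az":0,"jaw":-0.1},{"tx":0,"ty":0.05,"tz":0,"ax":0,"ay":0,"az":0,"jaw":-0.1},{"tx":0,"ty":0.05,"tz":0,"ax":0,"ay":0,"az":0,"jaw":-0.1},{"tx":0,"ty":0.05,"tz":0,"ax":0,"ay":0,"az":0,"jaw":-0.1}]'
python3 -m handwheel '[{"tx":0,"ty":0,"tz":0,"ax":0,"ay":0,"az":-10.3,"jaw":-0.1},{"tx":0,"ty":0,"tz":0,"ax":0,"ay":0,"az":-10.3,"jaw":-0.1},{"tx":0,"ty":0,"tz":0,"ax":0,"ay":0,"az":-10.3,"jaw":-0.1},{"tx":0,"ty":0,"tz":0,"ax":0,"ay":0,"az":-10.3,"jaw":-0.1},{"tx":0,"ty":0,"tz":0,"ax":0,"ay":0,"az":-10.3,"jaw":-0.1},{"tx":0,"ty":0,"tz":0,"ax":0,"ay":0,"az":-10.3,"jaw":-0.1},{"tx":0,"ty":0,"tz":0,"ax":0,"ay":0,"az":-10.3,"jaw":-0.1},{"tx":0,"ty":0,"tz":0,"ax":0,"ay":0,"az":-10.3,"jaw":-0.1},{"tx":0,"ty":0,"tz":0,"ax":0,"ay":0,"az":-10.3,"jaw":-0.1},{"tx":0,"ty":0,"tz":0,"ax":0,"ay":0,"az":-10.3,"jaw":-0.1}]'
python3 -m handwheel '[{"tx":0,"ty":0,"tz":0,"ax":0,"ay":0,"az":-10.3,"jaw":-0.1},{"tx":0,"ty":0,"tz":0,"ax":0,"ay":0,"az":-10.3,"jaw":-0.1},{"tx":0,"ty":0,"tz":0,"ax":0,"ay":0,"az":-10.3,"jaw":-0.1},{"tx":0,"ty":0,"tz":0,"ax":0,"ay":0,"az":-10.3,"jaw":-0.1},{"tx":0,"ty":0,"tz":0,"ax":0,"ay":0,"az":-10.3,"jaw":-0.1},{"tx":0,"ty":0,"tz":0,"ax":0,"ay":0,"az":-10.3,"jaw":-0.1},{"tx":0,"ty":0,"tz":0,"ax":0,"ay":0,"az":-9.8,"jaw":-0.1},{"tx":0,"ty":0,"tz":0,"ax":0,"ay":0,"az":0,"jaw":-0.1},{"tx":0,"ty":0,"tz":0,"ax":0,"ay":0,"az":0,"jaw":-0.1},{"tx":0,"ty":0,"tz":0,"ax":0,"ay":0,"az":0,"jaw":-0.1}]'
```

```text
time: 52.1
ee_pos: [0.5312, -0.1817, 0.1785]
tcp_rot: [179.9, -0.0, 4.2]
wrist_force: [0.7, 0.5, 0.1]
opening: 0.0385
grasp_force: 0.0
time: 53.35
ee_pos: [0.5313, -0.1801, 0.1782]
tcp_rot: [-180.0, 0.0, 107.6]
wrist_force: [0.5, 0.3, -0.3]
opening: 0.0383
grasp_force: 0.0
time: 54.6
ee_pos: [0.5313, -0.1802, 0.1783]
tcp_rot: [-179.9, -0.0, 178.7]
wrist_force: [-0.7, -0.7, 0.2]
opening: 0.0385
grasp_force: 0.0
```

```bash
python3 -m handwheel '[{"tx":0.0108,"ty":-0.0425,"tz":0,"ax":0,"ay":0,"az":0,"jaw":-0.1},{"tx":0.0108,"ty":-0.0425,"tz":0,"ax":0,"ay":0,"az":0,"jaw":-0.1},{"tx":0.0108,"ty":-0.0425,"tz":0,"ax":0,"ay":0,"az":0,"jaw":-0.1},{"tx":0.0107,"ty":-0.0425,"tz":0,"ax":0,"ay":0,"az":0,"jaw":-0.1},{"tx":0,"ty":0,"tz":0,"ax":0,"ay":0,"az":0,"jaw":-0.1},{"tx":0,"ty":0,"tz":0,"ax":0,"ay":0,"az":0,"jaw":-0.1},{"tx":0,"ty":0,"tz":0,"ax":0,"ay":0,"az":0,"jaw":-0.1},{"tx":0,"ty":0,"tz":0,"ax":0,"ay":0,"az":0,"jaw":-0.1},{"tx":0,"ty":0,"tz":0,"ax":0,"ay":0,"az":0,"jaw":-0.1},{"tx":0,"ty":0,"tz":0,"ax":0,"ay":0,"az":0,"jaw":-0.1}]'
python3 - <<'E'
from h import *
np.set_printoptions(precision=4,suppress=True)
look('w13',(.4845,-.349),55)
E
```

```text
time: 55.85
ee_pos: [0.4849, -0.349, 0.1785]
tcp_rot: [-179.9, -0.0, 178.9]
wrist_force: [-0.3, -0.0, -1.1]
opening: 0.0384
grasp_force: 0.0
rect (array([ 0.4901, -0.3494]), 39.412567138671875, 20.282201766967773, np.float32(-1.1244524), array([319.    , 178.0703])) px 319 170 body centre [ 0.4829 -0.3493] cam [ 0.4048 -0.3453]
predicted nose/tail px [[319.1058 203.6491]
 [318.941  138.0265]]
tcp [ 0.4848 -0.3491  0.1785] 178.84626884507654
```

```bash
python3 -m handwheel '[{"tx":-0.002,"ty":0,"tz":0.04,"ax":0,"ay":0,"az":0,"jaw":-0.1},{"tx":0,"ty":0,"tz":0.05,"ax":0,"ay":0,"az":0,"jaw":-0.1},{"tx":0,"ty":0,"tz":0.047,"ax":0,"ay":0,"az":0,"jaw":-0.1},{"tx":0,"ty":0,"tz":0.021,"ax":0,"ay":0,"az":0,"jaw":-0.1},{"tx":0,"ty":0,"tz":0.01,"ax":0,"ay":0,"az":0,"jaw":-0.1},{"tx":0,"ty":0,"tz":0,"ax":0,"ay":0,"az":0,"jaw":-0.1},{"tx":0,"ty":0,"tz":0,"ax":0,"ay":0,"az":0,"jaw":-1},{"tx":0,"ty":0,"tz":0,"ax":0,"ay":0,"az":0,"jaw":-1},{"tx":0,"ty":0,"tz":0,"ax":0,"ay":0,"az":0,"jaw":-1},{"tx":0,"ty":0,"tz":0,"ax":0,"ay":0,"az":0,"jaw":-1}]' 60
python3 -m handwheel '[{"tx":0,"ty":0,"tz":-0.02,"ax":0,"ay":0,"az":0,"jaw":-1},{"tx":0,"ty":0,"tz":-0.05,"ax":0,"ay":0,"az":0,"jaw":-1},{"tx":0,"ty":0,"tz":-0.05,"ax":0,"ay":0,"az":-3.8,"jaw":-1},{"tx":0,"ty":0,"tz":-0.05,"ax":0,"ay":0,"az":0,"jaw":-1},{"tx":-0.0125,"ty":0.0479,"tz":0,"ax":0,"ay":0,"az":0,"jaw":-1},{"tx":-0.0125,"ty":0.0479,"tz":0,"ax":0,"ay":0,"az":0,"jaw":-1},{"tx":-0.0125,"ty":0.0479,"tz":0,"ax":0,"ay":0,"az":0,"jaw":-1},{"tx":-0.0125,"ty":0.0479,"tz":0,"ax":0,"ay":0,"az":0,"jaw":-1},{"tx":-0.0125,"ty":0.0479,"tz":0,"ax":0,"ay":0,"az":0,"jaw":-1},{"tx":-0.0125,"ty":0.0479,"tz":0,"ax":0,"ay":0,"az":0,"jaw":-1}]'
python3 -m handwheel '[{"tx":-0.0125,"ty":0.0479,"tz":0,"ax":0,"ay":0,"az":0,"jaw":-1},{"tx":-0.0125,"ty":0.0479,"tz":0,"ax":0,"ay":0,"az":0,"jaw":-1},{"tx":-0.0125,"ty":0.0479,"tz":0,"ax":0,"ay":0,"az":0,"jaw":-1},{"tx":0,"ty":0,"tz":0.04,"ax":0,"ay":0,"az":0,"jaw":-1},{"tx":0,"ty":0,"tz":0.04,"ax":0,"ay":0,"az":0,"jaw":-1},{"tx":0,"ty":0,"tz":0.04,"ax":0,"ay":0,"az":0,"jaw":-1},{"tx":0,"ty":0,"tz":0,"ax":0,"ay":0,"az":0,"jaw":-1},{"tx":0,"ty":0,"tz":0,"ax":0,"ay":0,"az":0,"jaw":-1},{"tx":0,"ty":0,"tz":0,"ax":0,"ay":0,"az":0,"jaw":-1},{"tx":0,"ty":0,"tz":0,"ax":0,"ay":0,"az":0,"jaw":-1}]'
```

```text
time: 57.15
ee_pos: [0.4875, -0.35, 0.0121]
tcp_rot: [-179.9, 0.1, 178.8]
wrist_force: [-0.3, -0.7, 5.8]
opening: 0.0204
grasp_force: 60.9
time: 58.4
ee_pos: [0.5487, -0.0571, 0.1806]
tcp_rot: [-179.9, 0.0, -177.4]
wrist_force: [0.3, -1.2, -0.6]
opening: 0.0201
grasp_force: 60.1
time: 59.65
ee_pos: [0.58, 0.0865, 0.0615]
tcp_rot: [-180.0, 0.1, -177.4]
wrist_force: [-1.3, -0.5, -0.3]
opening: 0.0198
grasp_force: 60.0
```

```bash
python3 -m handwheel '[{"tx":0.0007,"ty":0.0004,"tz":0.015,"ax":0,"ay":0,"az":0,"jaw":-1},{"tx":0,"ty":0,"tz":0.013,"ax":0,"ay":0,"az":0,"jaw":-1},{"tx":0,"ty":0,"tz":0.005,"ax":0,"ay":0,"az":0,"jaw":-1},{"tx":0,"ty":0,"tz":0.002,"ax":0,"ay":0,"az":0,"jaw":-1},{"tx":0,"ty":0,"tz":0.0005,"ax":0,"ay":0,"az":0,"jaw":-1},{"tx":0,"ty":0,"tz":0,"ax":0,"ay":0,"az":0,"jaw":-1},{"tx":0,"ty":0,"tz":0,"ax":0,"ay":0,"az":0,"jaw":-1},{"tx":0,"ty":0,"tz":0,"ax":0,"ay":0,"az":0,"jaw":-1},{"tx":0,"ty":0,"tz":0,"ax":0,"ay":0,"az":0,"jaw":-1},{"tx":0,"ty":0,"tz":0,"ax":0,"ay":0,"az":0,"jaw":-1}]'
```

```text
time: 60.9
ee_pos: [0.5775, 0.0866, 0.026]
tcp_rot: [-179.9, -0.1, -177.4]
wrist_force: [-12.0, -2.0, 18.5]
opening: 0.0201
grasp_force: 62.4
```

```bash
python3 -m handwheel '[{"tx":0,"ty":0,"tz":-0.0015,"ax":0,"ay":0,"az":0,"jaw":-1},{"tx":0,"ty":0,"tz":0,"ax":0,"ay":0,"az":0,"jaw":-1},{"tx":0,"ty":0,"tz":0,"ax":0,"ay":0,"az":0,"jaw":-1},{"tx":0,"ty":0,"tz":0,"ax":0,"ay":0,"az":0,"jaw":-1},{"tx":0,"ty":0,"tz":0,"ax":0,"ay":0,"az":0,"jaw":-1},{"tx":0,"ty":0,"tz":0,"ax":0,"ay":0,"az":0,"jaw":-1},{"tx":0,"ty":0,"tz":0,"ax":0,"ay":0,"az":0,"jaw":-1},{"tx":0,"ty":0,"tz":0,"ax":0,"ay":0,"az":0,"jaw":-1},{"tx":0,"ty":0,"tz":0,"ax":0,"ay":0,"az":0,"jaw":-1},{"tx":0,"ty":0,"tz":0,"ax":0,"ay":0,"az":0,"jaw":-1}]'
```

```text
time: 62.15
ee_pos: [0.5786, 0.0868, 0.0261]
tcp_rot: [-180.0, -0.0, -177.4]
wrist_force: [-3.6, 0.3, 5.5]
opening: 0.0202
grasp_force: 60.8
```

```bash
python3 -m handwheel '[{"tx":0,"ty":0,"tz":0,"ax":0,"ay":0,"az":0,"jaw":-0.25},{"tx":0,"ty":0,"tz":0,"ax":0,"ay":0,"az":0,"jaw":-0.25},{"tx":0,"ty":0,"tz":0,"ax":0,"ay":0,"az":0,"jaw":-0.25},{"tx":0,"ty":0,"tz":-0.02,"ax":0,"ay":0,"az":0,"jaw":-0.25},{"tx":0,"ty":0,"tz":-0.05,"ax":0,"ay":0,"az":0,"jaw":-0.25},{"tx":0.03,"ty":0,"tz":-0.05,"ax":0,"ay":0,"az":0,"jaw":-0.1},{"tx":0.04,"ty":-0.01,"tz":-0.04,"ax":0,"ay":0,"az":0,"jaw":-0.1},{"tx":0.04,"ty":-0.01,"tz":0,"ax":0,"ay":0,"az":0,"jaw":-0.1},{"tx":0,"ty":0,"tz":0,"ax":0,"ay":0,"az":10,"jaw":-0.1},{"tx":0,"ty":0,"tz":0,"ax":0,"ay":0,"az":10,"jaw":-0.1}]'
python3 -m handwheel '[{"tx":0,"ty":0,"tz":0,"ax":0,"ay":0,"az":10,"jaw":-0.1},{"tx":0,"ty":0,"tz":0,"ax":0,"ay":0,"az":10,"jaw":-0.1},{"tx":0,"ty":0,"tz":0,"ax":0,"ay":0,"az":10,"jaw":-0.1},{"tx":0,"ty":0,"tz":0,"ax":0,"ay":0,"az":10,"jaw":-0.1},{"tx":0,"ty":0,"tz":0,"ax":0,"ay":0,"az":10,"jaw":-0.1},{"tx":0,"ty":0,"tz":0,"ax":0,"ay":0,"az":10,"jaw":-0.1},{"tx":0,"ty":0,"tz":0,"ax":0,"ay":0,"az":10,"jaw":-0.1},{"tx":0,"ty":0,"tz":0,"ax":0,"ay":0,"az":0,"jaw":-0.1},{"tx":0,"ty":0,"tz":0,"ax":0,"ay":0,"az":0,"jaw":-0.1},{"tx":0,"ty":0,"tz":0,"ax":0,"ay":0,"az":0,"jaw":-0.1}]'
python3 - <<'E'
from h import *
c=shot('wrist','w14');t=shot('top','top3')
a=c['color'][:260,200:560];b=cv2.resize(t['color'][130:260,215:440],None,fx=2,fy=2,interpolation=cv2.INTER_CUBIC)
im=np.zeros((530,800,3),np.uint8);im[:260,:360]=a;im[265:525,:450]=b
s=shot('scene','scene3');d=cv2.resize(s['color'][135:245,280:420],(400,314),interpolation=cv2.INTER_CUBIC);im[:314,400:]=np.where(True,d,d)
im[265:525,:450][:, :]=b
cv2.imwrite('pics/m1.png',im[:,:,::-1])
E
```

```text
time: 63.4
ee_pos: [0.4694, 0.0618, 0.1865]
tcp_rot: [-180.0, 0.1, 162.3]
wrist_force: [-0.2, -0.3, 0.7]
opening: 0.0386
grasp_force: 0.0
time: 64.65
ee_pos: [0.4696, 0.0619, 0.1861]
tcp_rot: [-180.0, 0.0, 92.8]
wrist_force: [0.4, 0.1, 0.0]
opening: 0.0386
grasp_force: 0.0
```

View pics/m1.png

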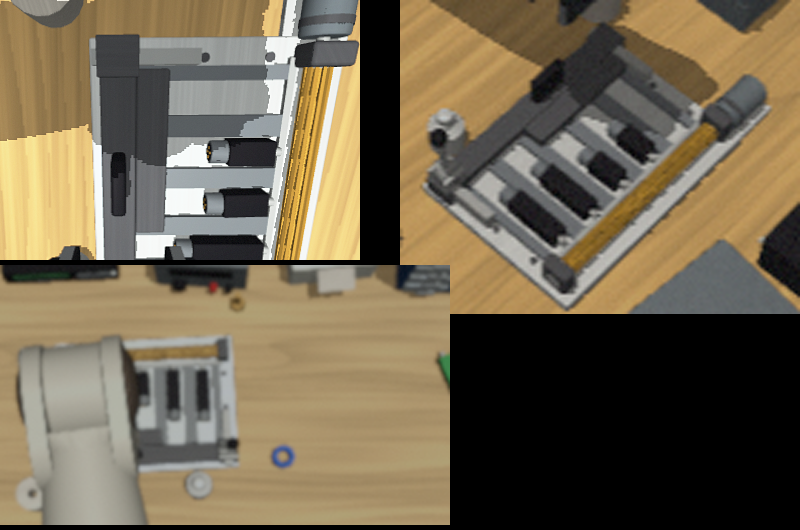

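All four sensors lie in their grooves with noses to the shaft, the lever is upright and the fence is back. Now grip the fence and push it home.

```bash
python3 -m handwheel '[{"tx":0.0025,"ty":-0.003,"tz":0.03,"ax":0,"ay":0,"az":0,"jaw":-0.1},{"tx":0,"ty":0,"tz":0.05,"ax":0,"ay":0,"az":0,"jaw":-0.1},{"tx":0,"ty":0,"tz":0.04,"ax":0,"ay":0,"az":0,"jaw":-0.1},{"tx":0,"ty":0,"tz":0.0215,"ax":0,"ay":0,"az":0,"jaw":-0.1},{"tx":0,"ty":0,"tz":0,"ax":0,"ay":0,"az":0,"jaw":-0.1},{"tx":0,"ty":0,"tz":0,"ax":0,"ay":0,"az":0,"jaw":-1},{"tx":0,"ty":0,"tz":0,"ax":0,"ay":0,"az":0,"jaw":-1},{"tx":0,"ty":0,"tz":0,"ax":0,"ay":0,"az":0,"jaw":-1},{"tx":0,"ty":0,"tz":0,"ax":0,"ay":0,"az":0,"jaw":-1},{"tx":0,"ty":0.002,"tz":0,"ax":0,"ay":0,"az":0,"jaw":-1}]' 60
python3 -m handwheel '[{"tx":0,"ty":0.005,"tz":0,"ax":0,"ay":0,"az":0,"jaw":-1},{"tx":0,"ty":0.005,"tz":0,"ax":0,"ay":0,"az":0,"jaw":-1},{"tx":0,"ty":0.005,"tz":0,"ax":0,"ay":0,"az":0,"jaw":-1},{"tx":0,"ty":0.005,"tz":0,"ax":0,"ay":0,"az":0,"jaw":-1},{"tx":0,"ty":0.005,"tz":0,"ax":0,"ay":0,"az":0,"jaw":-1},{"tx":0,"ty":0.005,"tz":0,"ax":0,"ay":0,"az":0,"jaw":-1},{"tx":0,"ty":0.004,"tz":0,"ax":0,"ay":0,"az":0,"jaw":-1},{"tx":0,"ty":0,"tz":0,"ax":0,"ay":0,"az":0,"jaw":-1},{"tx":0,"ty":0,"tz":0,"ax":0,"ay":0,"az":0,"jaw":-1},{"tx":0,"ty":0,"tz":0,"ax":0,"ay":0,"az":0,"jaw":-1}]'
python3 -m handwheel '[{"tx":0,"ty":0.003,"tz":0,"ax":0,"ay":0,"az":0,"jaw":-1},{"tx":0,"ty":0.003,"tz":0,"ax":0,"ay":0,"az":0,"jaw":-1},{"tx":0,"ty":0.001,"tz":0,"ax":0,"ay":0,"az":0,"jaw":-1},{"tx":0,"ty":0.001,"tz":0,"ax":0,"ay":0,"az":0,"jaw":-1},{"tx":0,"ty":0.001,"tz":0,"ax":0,"ay":0,"az":0,"jaw":-1},{"tx":0,"ty":0,"tz":0,"ax":0,"ay":0,"az":0,"jaw":-1},{"tx":0,"ty":0,"tz":0,"ax":0,"ay":0,"az":0,"jaw":-1},{"tx":0,"ty":0,"tz":0,"ax":0,"ay":0,"az":0,"jaw":-1},{"tx":0,"ty":0,"tz":0,"ax":0,"ay":0,"az":0,"jaw":-1},{"tx":0,"ty":0,"tz":0,"ax":0,"ay":0,"az":0,"jaw":-1}]'
```

```text
time: 66.05
ee_pos: [0.4691, 0.0643, 0.0461]
tcp_rot: [179.9, 0.0, 92.7]
wrist_force: [-3.3, -0.4, 8.7]
opening: 0.0107
grasp_force: 60.6
time: 67.3
ee_pos: [0.5035, 0.0662, 0.0461]
tcp_rot: [179.8, 0.0, 92.7]
wrist_force: [-0.7, 1.2, 5.7]
opening: 0.0116
grasp_force: 60.2
time: 68.55
ee_pos: [0.5114, 0.0666, 0.0461]
tcp_rot: [180.0, 0.0, 92.7]
wrist_force: [-6.3, 1.4, 9.7]
opening: 0.0108
grasp_force: 60.8
```

```bash
python3 -m handwheel '[{"tx":0,"ty":0.001,"tz":0,"ax":0,"ay":0,"az":0,"jaw":-1},{"tx":0,"ty":0.001,"tz":0,"ax":0,"ay":0,"az":0,"jaw":-1},{"tx":0,"ty":0.001,"tz":0,"ax":0,"ay":0,"az":0,"jaw":-1},{"tx":0,"ty":0,"tz":0,"ax":0,"ay":0,"az":0,"jaw":-1},{"tx":0,"ty":0,"tz":0,"ax":0,"ay":0,"az":0,"jaw":-1},{"tx":0,"ty":0,"tz":0,"ax":0,"ay":0,"az":0,"jaw":-1},{"tx":0,"ty":0,"tz":0,"ax":0,"ay":0,"az":0,"jaw":-1},{"tx":0,"ty":0,"tz":0,"ax":0,"ay":0,"az":0,"jaw":-1},{"tx":0,"ty":0,"tz":0,"ax":0,"ay":0,"az":0,"jaw":-1},{"tx":0,"ty":0,"tz":0,"ax":0,"ay":0,"az":0,"jaw":-1}]'
```

```text
time: 69.8
ee_pos: [0.5114, 0.0666, 0.0461]
tcp_rot: [-179.7, 0.0, 92.7]
wrist_force: [-24.0, 1.2, 20.1]
opening: 0.0108
grasp_force: 62.5
```

```bash
python3 -m handwheel '[{"tx":0,"ty":-0.003,"tz":-0.001,"ax":0,"ay":0,"az":0,"jaw":-1},{"tx":0,"ty":0,"tz":0,"ax":0,"ay":0,"az":0,"jaw":-0.3},{"tx":0,"ty":0,"tz":0,"ax":0,"ay":0,"az":0,"jaw":-0.3},{"tx":0,"ty":0,"tz":0,"ax":0,"ay":0,"az":0,"jaw":-0.3},{"tx":0,"ty":0,"tz":-0.05,"ax":0,"ay":0,"az":0,"jaw":-0.3},{"tx":0,"ty":0,"tz":-0.05,"ax":0,"ay":0,"az":0,"jaw":-1},{"tx":0,"ty":0,"tz":-0.05,"ax":0,"ay":0,"az":0,"jaw":-1},{"tx":-0.05,"ty":0,"tz":0,"ax":0,"ay":0,"az":0,"jaw":-1},{"tx":-0.05,"ty":0,"tz":0,"ax":0,"ay":0,"az":0,"jaw":-1},{"tx":-0.05,"ty":0,"tz":0,"ax":0,"ay":0,"az":0,"jaw":-1}]'
python3 -m handwheel '[{"tx":-0.053,"ty":0.001,"tz":0,"ax":0,"ay":0,"az":0,"jaw":-1},{"tx":0,"ty":0,"tz":0,"ax":0,"ay":0,"az":0,"jaw":-1},{"tx":0,"ty":0,"tz":0,"ax":0,"ay":0,"az":0,"jaw":-1},{"tx":0,"ty":0,"tz":0.04,"ax":0,"ay":0,"az":0,"jaw":-1},{"tx":0,"ty":0,"tz":0.04,"ax":0,"ay":0,"az":0,"jaw":-1},{"tx":0,"ty":0,"tz":0.025,"ax":0,"ay":0,"az":0,"jaw":-1},{"tx":0,"ty":0,"tz":0,"ax":0,"ay":0,"az":0,"jaw":-1},{"tx":0,"ty":0,"tz":0,"ax":0,"ay":0,"az":0,"jaw":-1},{"tx":0,"ty":0,"tz":0,"ax":0,"ay":0,"az":0,"jaw":-1},{"tx":0,"ty":0,"tz":0,"ax":0,"ay":0,"az":0,"jaw":-1}]'
```

```text
time: 71.05
ee_pos: [0.5185, -0.085, 0.1959]
tcp_rot: [180.0, 0.1, 92.7]
wrist_force: [1.1, -0.4, 0.2]
opening: -0.0
grasp_force: 0.0
time: 72.3
ee_pos: [0.5223, -0.1366, 0.0917]
tcp_rot: [179.9, 0.1, 92.6]
wrist_force: [-0.4, 0.2, 0.2]
opening: -0.0002
grasp_force: 0.0
```

```bash
python3 -m handwheel '[{"tx":0,"ty":0,"tz":0.006,"ax":0,"ay":0,"az":0,"jaw":-1},{"tx":0.01,"ty":0,"tz":0,"ax":0,"ay":0,"az":0,"jaw":-1},{"tx":0.01,"ty":0,"tz":0,"ax":0,"ay":0,"az":0,"jaw":-1},{"tx":0.01,"ty":0,"tz":0,"ax":0,"ay":0,"az":0,"jaw":-1},{"tx":0.01,"ty":0,"tz":0,"ax":0,"ay":0,"az":0,"jaw":-1},{"tx":0.01,"ty":0,"tz":0,"ax":0,"ay":0,"az":0,"jaw":-1},{"tx":0.01,"ty":0,"tz":0,"ax":0,"ay":0,"az":0,"jaw":-1},{"tx":0,"ty":0,"tz":0,"ax":0,"ay":0,"az":0,"jaw":-1},{"tx":0,"ty":0,"tz":0,"ax":0,"ay":0,"az":0,"jaw":-1},{"tx":0,"ty":0,"tz":0,"ax":0,"ay":0,"az":0,"jaw":-1}]'
python3 -m handwheel '[{"tx":-0.02,"ty":0,"tz":0,"ax":0,"ay":0,"az":0,"jaw":-1},{"tx":-0.02,"ty":0,"tz":-0.04,"ax":0,"ay":0,"az":0,"jaw":-1},{"tx":0,"ty":0,"tz":-0.04,"ax":0,"ay":0,"az":0,"jaw":-1},{"tx":0.04,"ty":0,"tz":0,"ax":0,"ay":0,"az":0,"jaw":-1},{"tx":0.04,"ty":0,"tz":0,"ax":0,"ay":0,"az":0,"jaw":-1},{"tx":0,"ty":0,"tz":0,"ax":0,"ay":0,"az":0,"jaw":-1},{"tx":0,"ty":0,"tz":0,"ax":0,"ay":0,"az":0,"jaw":-1},{"tx":0,"ty":0,"tz":0,"ax":0,"ay":0,"az":0,"jaw":-1},{"tx":0,"ty":0,"tz":0,"ax":0,"ay":0,"az":0,"jaw":-1},{"tx":0,"ty":0,"tz":0,"ax":0,"ay":0,"az":0,"jaw":-1}]'
python3 - <<'E'
from h import *
np.set_printoptions(precision=4,suppress=True)
T=tool();print(T[:3,3]); s=shot('scene','scene4')
o=np.array([.5519,.0377]);th=np.radians(2.7);B=np.array([[np.cos(th),-np.sin(th)],[np.sin(th),np.cos(th)]])
g=cv2.cvtColor(s['color'],cv2.COLOR_RGB2GRAY)
for a in np.arange(.2,1.7,.1):
    q=np.r_[o+B@[-.0385,-.129+.075*np.cos(a)],.0505+.075*np.sin(a)]; p=proj(s,q)[0]; print(round(a,1),p, round(float(cv2.getRectSubPix(g,(3,3),tuple(map(float,p))).mean())))
E
```

```text
time: 73.55
ee_pos: [0.519, -0.0767, 0.0846]
tcp_rot: [-180.0, 0.0, 92.6]
wrist_force: [0.2, 0.2, 0.3]
opening: 0.0002
grasp_force: 0.0
time: 74.8
ee_pos: [0.5172, -0.037, 0.1646]
tcp_rot: [-180.0, 0.1, 92.6]
wrist_force: [0.6, 0.2, -0.2]
opening: 0.0003
grasp_force: 0.0
[ 0.5172 -0.037   0.1646]
0.2 [323.6254 184.7838] 54
0.3 [323.1985 183.89  ] 61
0.4 [322.6049 183.1712] 72
0.5 [321.8481 182.637 ] 84
0.6 [320.9335 182.2956] 74
0.7 [319.8682 182.1531] 48
0.8 [318.6611 182.2137] 32
0.9 [317.3232 182.4796] 35
1.0 [315.8668 182.9507] 71
1.1 [314.3063 183.6244] 146
1.2 [312.6575 184.4958] 175
1.3 [310.9376 185.5573] 175
1.4 [309.165  186.7991] 175
1.5 [307.3591 188.2088] 176
1.6 [305.54   189.7718] 176
```

The ball is at about 0.8 rad above level. Now press it down from above.

```bash
python3 -m handwheel '[{"tx":0,"ty":0,"tz":0.03,"ax":0,"ay":0,"az":0,"jaw":-1},{"tx":0,"ty":0,"tz":0.015,"ax":0,"ay":0,"az":0,"jaw":-1},{"tx":0.002,"ty":0,"tz":0.005,"ax":0,"ay":0,"az":0,"jaw":-1},{"tx":0.002,"ty":0,"tz":0.005,"ax":0,"ay":0,"az":0,"jaw":-1},{"tx":0.002,"ty":0,"tz":0.005,"ax":0,"ay":0,"az":0,"jaw":-1},{"tx":0.002,"ty":0,"tz":0.005,"ax":0,"ay":0,"az":0,"jaw":-1},{"tx":0.002,"ty":0,"tz":0.005,"ax":0,"ay":0,"az":0,"jaw":-1},{"tx":0.002,"ty":0,"tz":0.005,"ax":0,"ay":0,"az":0,"jaw":-1},{"tx":0.001,"ty":0,"tz":0.005,"ax":0,"ay":0,"az":0,"jaw":-1},{"tx":0,"ty":0,"tz":0,"ax":0,"ay":0,"az":0,"jaw":-1}]'
python3 -m handwheel '[{"tx":0.001,"ty":0,"tz":0.004,"ax":0,"ay":0,"az":0,"jaw":-1},{"tx":0,"ty":0,"tz":0.002,"ax":0,"ay":0,"az":0,"jaw":-1},{"tx":0,"ty":0,"tz":0.001,"ax":0,"ay":0,"az":0,"jaw":-1},{"tx":0,"ty":0,"tz":0.001,"ax":0,"ay":0,"az":0,"jaw":-1},{"tx":0,"ty":0,"tz":0,"ax":0,"ay":0,"az":0,"jaw":-1},{"tx":0,"ty":0,"tz":0,"ax":0,"ay":0,"az":0,"jaw":-1},{"tx":0,"ty":0,"tz":0,"ax":0,"ay":0,"az":0,"jaw":-1},{"tx":0,"ty":0,"tz":0,"ax":0,"ay":0,"az":0,"jaw":-1},{"tx":0,"ty":0,"tz":0,"ax":0,"ay":0,"az":0,"jaw":-1},{"tx":0,"ty":0,"tz":0,"ax":0,"ay":0,"az":0,"jaw":-1}]'
```

```text
time: 76.1
ee_pos: [0.5172, -0.0232, 0.0854]
tcp_rot: [179.9, 0.0, 92.7]
wrist_force: [0.8, 0.9, 1.6]
opening: -0.0
grasp_force: 0.7
time: 77.35
ee_pos: [0.5165, -0.0227, 0.0766]
tcp_rot: [-180.0, 0.1, 92.6]
wrist_force: [0.3, 1.8, 2.1]
opening: -0.0002
grasp_force: 1.3
```

```bash
python3 -m handwheel '[{"tx":0,"ty":0,"tz":0.001,"ax":0,"ay":0,"az":0,"jaw":-1},{"tx":0,"ty":0,"tz":0.001,"ax":0,"ay":0,"az":0,"jaw":-1},{"tx":0,"ty":0,"tz":0.001,"ax":0,"ay":0,"az":0,"jaw":-1},{"tx":0,"ty":0,"tz":0,"ax":0,"ay":0,"az":0,"jaw":-1},{"tx":0,"ty":0,"tz":0,"ax":0,"ay":0,"az":0,"jaw":-1},{"tx":0,"ty":0,"tz":0,"ax":0,"ay":0,"az":0,"jaw":-1},{"tx":0,"ty":0,"tz":0,"ax":0,"ay":0,"az":0,"jaw":-1},{"tx":0,"ty":0,"tz":0,"ax":0,"ay":0,"az":0,"jaw":-1},{"tx":0,"ty":0,"tz":0,"ax":0,"ay":0,"az":0,"jaw":-1},{"tx":0,"ty":0,"tz":0,"ax":0,"ay":0,"az":0,"jaw":-1}]'
```

```text
time: 78.6
ee_pos: [0.5169, -0.0224, 0.0748]
tcp_rot: [179.9, 0.0, 92.6]
wrist_force: [-2.3, 3.2, 11.8]
opening: -0.0001
grasp_force: 6.1
```

```bash
python3 -m handwheel '[{"tx":0,"ty":0,"tz":0.001,"ax":0,"ay":0,"az":0,"jaw":-1},{"tx":0,"ty":0,"tz":0.001,"ax":0,"ay":0,"az":0,"jaw":-1},{"tx":0,"ty":0,"tz":0,"ax":0,"ay":0,"az":0,"jaw":-1},{"tx":0,"ty":0,"tz":0,"ax":0,"ay":0,"az":0,"jaw":-1},{"tx":0,"ty":0,"tz":0,"ax":0,"ay":0,"az":0,"jaw":-1},{"tx":0,"ty":0,"tz":0,"ax":0,"ay":0,"az":0,"jaw":-1},{"tx":0,"ty":0,"tz":0,"ax":0,"ay":0,"az":0,"jaw":-1},{"tx":0,"ty":0,"tz":0,"ax":0,"ay":0,"az":0,"jaw":-1},{"tx":0,"ty":0,"tz":0,"ax":0,"ay":0,"az":0,"jaw":-1},{"tx":0,"ty":0,"tz":0,"ax":0,"ay":0,"az":0,"jaw":-1}]'
```

```text
time: 79.85
ee_pos: [0.5171, -0.0223, 0.0743]
tcp_rot: [179.8, 0.0, 92.6]
wrist_force: [-7.3, 4.0, 23.9]
opening: 0.0
grasp_force: 11.6
```

At the stop. Retreat and check with the last picture.

```bash
python3 -m handwheel '[{"tx":0,"ty":0,"tz":-0.01,"ax":0,"ay":0,"az":0,"jaw":-1},{"tx":0,"ty":0,"tz":-0.05,"ax":0,"ay":0,"az":0,"jaw":-1},{"tx":0,"ty":0,"tz":-0.05,"ax":0,"ay":0,"az":0,"jaw":-1},{"tx":0.02,"ty":-0.05,"tz":-0.05,"ax":0,"ay":0,"az":0,"jaw":-1},{"tx":0.03,"ty":-0.05,"tz":-0.04,"ax":0,"ay":0,"az":0,"jaw":-1},{"tx":0,"ty":0,"tz":0,"ax":0,"ay":0,"az":0,"jaw":-1},{"tx":0,"ty":0,"tz":0,"ax":0,"ay":0,"az":0,"jaw":-1},{"tx":0,"ty":0,"tz":0,"ax":0,"ay":0,"az":0,"jaw":-1},{"tx":0,"ty":0,"tz":0,"ax":0,"ay":0,"az":0,"jaw":-1},{"tx":0,"ty":0,"tz":0,"ax":0,"ay":0,"az":0,"jaw":-1}]'
python3 - <<'E'
from h import *
c=shot('wrist','w15');s=shot('scene','scene5')
im=np.zeros((580,800,3),np.uint8);im[:260,:400]=c['color'][:260,200:600]
im[:314,400:]=cv2.resize(s['color'][135:245,280:420],(400,314),interpolation=cv2.INTER_CUBIC)
t=shot('top','top5');im[318:578,:450]=cv2.resize(t['color'][130:260,215:440],None,fx=2,fy=2,interpolation=cv2.INTER_CUBIC)
cv2.imwrite('pics/m2.png',im[:,:,::-1])
E
```

```text
time: 81.1
ee_pos: [0.4281, 0.0168, 0.2588]
tcp_rot: [-179.9, 0.1, 92.6]
wrist_force: [-0.2, 0.3, -0.2]
opening: -0.0004
grasp_force: 0.0
```

View pics/m2.png

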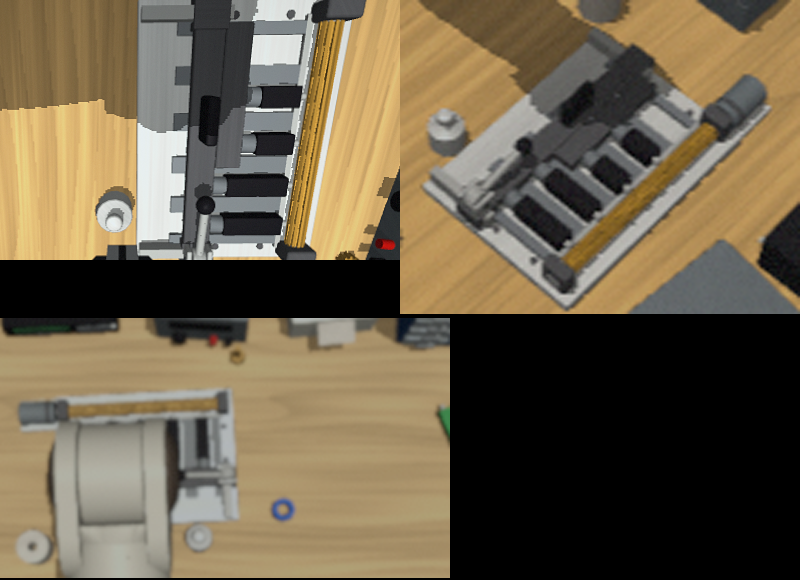

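The fence is against all four sensors, the lever is down with its ball at (205,205), and the weight and bushing are where they were. Handing in.

```bash
python3 -c "
from workcell import workorder
print(workorder.job_done())"
```

```text
the job is handed in; nothing more can be done
None
```

I handed the job in at about 81 s, but no verdict came back: red stop button pressed first, both long and both short sensors (the only ones on the bench) in their grooves nose to the shaft, fence fully home, cam lever locked down.

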